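# Clear the stone offcut and clamp the tablet on the carving easel

## Robot

A 7-joint arm with a two-finger parallel gripper is mounted at the origin on the work surface. World frame = base frame: x ahead of the robot, y to its left, z up, the work surface at z = 0. Lengths are in m, angles in degrees, forces in N, time in s.
With the tool pointing down it reaches from about 0.4 to 0.875 m from the base axis. Payload 19.3 kg.
Tool frame: the origin (TCP) lies midway between the tips of the shut fingers; the grasp point (between the pads) lies arm.grip_depth behind it (arm.grip_depth is the distance from the TCP to the grasp point, in m); z points along the fingers, y is the line along which they close (so a half turn about z gives the same grasp; the last joint's range is limited). The gripper opens to 85 mm and grips with 20 to 120 N. Pads are 22 mm wide; open, the fingers measure 114 mm over their backs; the gripper's body (76 mm by 85 mm) begins 54 mm behind the grasp point. The pads swing forward as they close: fully open they stand 13 mm farther back than shut.
Start: joints at [67.827, 29.874, -2.08, 91.645, 1.215, 58.505, -6.463], TCP at [0.195, -0.594, 0.202] pointing down, gripper open.
Joint ranges: [-166.77, 166.77], [-17.47, 122.26], [-85.68, 81.53], [9.62, 139.38], [-72.42, 252.41], [9.2, 110.78], [-144.41, 144.41]. Speed limits (degrees/s): [108.29, 108.29, 136.94, 136.94, 172.46, 172.46, 172.46].

## Interface

Orientations are given as a 3x3 rotation matrix whose columns are the frame's x, y, z axes.
In Python, from bench import arm gives the robot as it stands.
- The arm moves only by the tool apply_moves, never from a script. Its argument "commands" is a list of rows, each a list of 2 entries, a list of its own where there are three numbers: the shift along the tool's x, y, z in units of 150 mm (1.0 is 150 mm), then the turn about the tool's z in units of 360 degrees (1.0 is 360 degrees). A call has 1 to 5 rows; each row is the pose to reach, as a shift and turn from the pose commanded when the call began, along the tool's axes at that moment, turning the shorter way round; what a row does not reach only later rows make up. A row lasts 1/10 s, in which the tool goes at most 50 mm and 8.59 degrees, less where a joint would pass 70% of its speed; a pose out of reach is approached as far as the arm can. A call with a number of a shift or a turn outside -1 to 1 is refused whole. A call with a gripper value outside its range is refused whole. "grip" is the opening, from 0 (shut) to 1 (fully open), set as the call begins (left out, the last holds). The fingers move at their own pace and stop on an object; "newtons" is the grip in N (left out, the last holds). Time passes only in rows, so rows that repeat a pose let the fingers close. It gives the time, the measured TCP pose, the force, the opening and the grip force at its end, in the units of the state.
- arm.sense(): the state, without advancing time (a new reading comes with each control period).
- arm.camera(name): name is "scene" or "top" or "wrist"; returns the picture (480x640x3 uint8, red, green, blue); there is no depth.
- arm.camera_model(name): a dict with "fx", "fy", "cx", "cy" (pixels), "T" (4x4, takes a point from camera to world coordinates). Camera axes: x right, y up, looking along -z (the intrinsics and any distortion apply to the point x, -y, -z); pixel columns grow to the right and rows downward; lengths in m; the calibration is good to about 2 mm. A picture is of the moment at which its call begins: read the wrist's pose just before it. camera_model takes no time and is no camera call; for the wrist camera it gives the pose at the moment of the call.
- arm.close_job(): hands the job in; it is judged then, once.
Trained networks look in the newest picture that a camera, given by its name, has taken for a name from the list of things; names that differ only in an ending like _2 or _b are one class to them, and where a whole thing is asked for, a point or a joint stands for the part that bears it (a point fixed in the world has none). Each returns a list of dicts, best first, with "p" (0 to 1); they miss things now and then, are a little off and sometimes report something else, mostly with a low value. They report only what shows in the picture. A call takes as long as a camera call. They do not tell look-alikes from the thing itself.
- arm.silhouettes(camera, label): "region" (480x640 bool, what is visible of it) and "bbox" ([left, top, right, bottom] in pixels, round what is visible of it).
- arm.tip_of(camera, label): "point" ([column, row] in pixels: a listed point, or the origin of a listed thing).
The state is a dict: "clock": time; "joint_positions": joint angles; "qd": joint speeds; "tau": joint torques, N m; "position": TCP position; "tool_rot": TCP orientation; "contact_force": force on the tool from outside, world axes, zero at the start; "ft_torque": the same for the moment, N m; "opening": finger opening in m; "gripper_force": force on a finger pad.
Only numpy, scipy, OpenCV 4.12 (cv2) and the standard library are available. Lean on these libraries where they do the work, as an engineer would, in place of code of your own. Each camera call takes 0.05 s, during which the arm holds its last target. There are 200 camera calls.

## Task

A stone offcut is in the way between the blue sliding jaw and the pale stone tablet on the sloping carving easel: lift it out and put it in the yellow tub. Then slide the jaw gently up against the tablet, its red knob still unlocked, and finally turn the knob clockwise to its stop to lock it. Leave the tablet where it lies, do not disturb the other things on the bench, and let go of everything.

Things in the scene. Friction and masses are not known exactly. Their poses are not given: they have to be found in the camera images.
- easel: Fixed oak carving easel, board 170 x 370 mm sloping up at 25 degrees away from the robot. Origin on the bench below the line where board and low-edge ledge meet; x to the rear, y left (tablet's side), z up. There the board's face is 60 mm high. Up the slope is (0.906,0,0.423), out of the board (-0.423,0,0.906). The ledge stands 18 mm out of the board.
- lamp_bar (a point): Middle of the fixed lamp bar, 20 mm thick, 370 mm long along the easel's y, 50 mm behind and 345 mm above the easel's origin. It is over the offcut and the knob: a gripper cannot come straight down on them but has to come in square to the board (25 degrees), in front of the bar. Its two posts stand behind the board at x = 140, y = +-178 mm of the easel.
- offcut: Loose brown stone offcut, 45 (x, up the slope) x 36 (y) x 48 mm (z, out of the board; the top 8 mm is narrower), 0.13 to 0.27 kg, lying on board and ledge between jaw and tablet, at least 30 mm free on each y side. Origin at the centre of its face on the board; the two y faces are flat and parallel and good to grip.
- offcut_center (a point): Middle of the offcut, 23 mm above its origin along its z.
- tablet: Loose pale stone tablet with a carved flower, 105 (x, up the slope) x 120 (y) x 22 mm (z), 0.75 kg, lying on the board and ledge against (up to 3 mm from) a fixed steel cheek on its +y side. Origin at the centre of its face on the board; its edge towards the jaw is at y = -60 mm in its frame.
- jaw (a joint): Position of the blue steel jaw along the easel's y (m): 0 fully open, grows as it slides towards the tablet, at most 0.162. It starts 0 to 0.03, and touches the tablet at about 0.157 to 0.160. Friction about 4 N; it stays where left. Jaw block 100 mm up the slope x 45 mm along y x 22 mm out of the board.
- jaw_face (a point): Centre of the jaw's face towards the tablet, 11 mm out of the board; axes: x up the slope, y towards the tablet, z out of the board. The jaw moves along +y.
- lock_knob (a joint): Angle of the red lock knob on the jaw (rad): 0 unlocked, grows as it turns clockwise (seen from above, looking at the board), locked at its stop at 1.3. It starts 0 to 0.15. Friction about 0.04 N m; it stays where it is left. It rides on the jaw, so the jaw can be drawn along by it.
- knob_grip (a point): Grip point of the red knob: a bar 34 mm long (its x), 12 mm thick (its y) and 28 mm high, from 36 to 64 mm out of the board, above a round boss that ends 27 mm out; this point is on the knob's axis, 51 mm out of the board, 13 mm under the bar's top. z is the knob's axis, out of the board. The bar lies up the slope when the angle is 0 and turns with the knob.
- tub: Fixed yellow round tub for rubble, inner radius 64 mm at the floor and about 78 mm at the rim, rim 60 mm above the bench, floor 5 mm thick. Origin at the centre of its underside. It stands either left or right of the easel.
- tray: Fixed square steel tray, 150 x 150 x 35 mm, on the other side of the easel, with the chuck and the sample in it. Not for the offcut. Origin at the centre of its underside.
- chuck: Bystander in the tray: dark steel chuck disc, 60 mm across, 28 mm high.
- sample: Bystander in the tray: small reddish stone, 50 x 30 x 20 mm.
- mallet: Bystander: round wooden mallet standing on its head, 76 mm across, 175 mm high.
- chisel_a: Bystander: chisel with an orange handle, about 170 mm long, 16 mm high, lying in front of the easel. Origin where handle meets shank.
- chisel_b: Bystander: chisel with a blue handle, about 170 mm long, 16 mm high, right of the easel.
- spray: Bystander: white bottle, 60 mm across, 160 mm high.
- block: Bystander: grey stone block, 90 x 70 x 60 mm.
Not all that is in view belongs to the job. Of the things shaped like the tub, the yellow one is meant.

How it is judged (in metres and radians):
On the way, in this order (a step that is already met when the one before it is completed fails the run):
1. the offcut lies at rest in the yellow tub, let go (horizontal distance between offcut_center and tub below 0.065 m and height (world z) of offcut_center below 0.055 m and linear speed of offcut below 0.05 m/s and contact force between the fingers and offcut below 0.1 N), for 0.2 s.
2. the jaw is up against the tablet (gap under 3.5 mm), the knob still unlocked (under 0.4 rad) (y of jaw_face in the frame of tablet above -0.0635 m and value of joint lock_knob below 0.4 rad), for 0.2 s.
3. the knob is turned to its stop (over 1.15 rad) with the jaw still against the tablet (y of jaw_face in the frame of tablet above -0.0635 m and value of joint lock_knob above 1.15 rad), for 0.2 s.
At the end, for the whole second after the job is handed in: The offcut rests in the yellow tub (its middle within 65 mm of the tub's axis and below 55 mm), the jaw's face is within 3.5 mm of the tablet's edge, the knob is at 1.15 rad or more, and the tablet is within 12 mm of where it began, all at rest (all of step 3 and horizontal distance between offcut_center and tub below 0.065 m and height (world z) of offcut_center below 0.055 m and linear speed of offcut below 0.05 m/s and distance of tablet from where it was at the start of the episode below 0.012 m and linear speed of tablet below 0.02 m/s); the robot touches nothing.
It fails at once if the tablet is shoved more than 12 mm from its place (distance of tablet from where it was at the start of the episode above 0.012 m).
It fails at once if the jaw is rammed against the tablet (over 60 N) (contact force between jaw and tablet above 60 N).
It fails at once if a bystander is moved more than 30 mm (distance of any of chuck, sample, mallet, chisel_a, chisel_b, spray, block from where it was at the start of the episode above 0.03 m).
It also fails if it takes over 64 s, if anything falls off the work surface, if the arm or the gripper's body presses on something with over 40 N, if the wrist force passes 120 N, or if a joint passes its speed limit or range.

## Working session

There is one attempt and no reset: what is moved stays moved. The work goes in short steps, Python scripts to look and compute and a tool call to move; the robot and the scene stay as the last step left them, time stands still between calls to the robot, and variables do not carry over. Pictures are saved under pics/ and viewed, at most 10 in all, crops included, and the job is handed in when it is done.

Besides the shell and the picture viewer there is one more tool, called after "Emit:" in YAML: its name, and indented under it one key for each argument. apply_moves: Moves the arm, as the interface text tells. Its arguments: {"type":"object","properties":{"commands":{"type":"array","items":{"type":"array"}},"grip":{"type":"number"},"newtons":{"type":"number"}},"required":["commands"]}

```bash
mkdir -p pics; ls; python3 - <<'E'
from bench import arm
import cv2,numpy as np
print(arm.grip_depth); s=arm.sense(); print(s)
ims=[]
for c in ["scene","top"]:
    im=arm.camera(c); cv2.imwrite(f"pics/{c}0.png",im[:,:,::-1])
    m=arm.camera_model(c); print(c,{k:(np.round(v,4).tolist()) for k,v in m.items() if k!='name'})
    for l in ["easel","lamp_bar","offcut","offcut_center","tablet","jaw_face","knob_grip","tub","tray"]:
        print(l,[(np.round(d["point"],1).tolist(),round(d["p"],2)) for d in arm.tip_of(c,l)[:3]])
E
```

```text
pics
0.0187
{'clock': 0.0, 'joint_positions': array([67.82657487, 29.91007173, -2.08170921, 91.67238408,  1.21448239,
       58.50746893, -6.46315855]), 'qd': array([ 0.06419851,  0.04157443,  0.06142054,  0.15194953, -0.05951022,
        0.0451291 ,  0.07226275]), 'tau': array([ 3.82660401e-04, -9.27098179e+01,  1.98056102e+00, -3.69927871e+01,
        1.80285482e-02,  8.23710579e-03,  8.44988881e-05]), 'position': array([ 0.19455107, -0.5935484 ,  0.20122449]), 'tool_rot': array([[ 9.50240781e-01,  3.11516068e-01, -4.44871323e-04],
       [ 3.11516375e-01, -9.50240150e-01,  1.09786366e-03],
       [-8.07324207e-05, -1.18181953e-03, -9.99999298e-01]]), 'contact_force': array([ 0.21889755, -0.18189582,  0.21267555]), 'ft_torque': array([ 0.01031131,  0.0384255 , -0.03256283]), 'gripper_force': 0.0, 'opening': 0.08553660356860936}
scene {'fx': 455.6774, 'fy': 455.6774, 'cx': 314.5734, 'cy': 234.3109, 'T': [[-0.1844, -0.7614, 0.6214, 1.1536], [0.9828, -0.1422, 0.1174, 0.1549], [-0.001, 0.6324, 0.7746, 1.0583], [0.0, 0.0, 0.0, 1.0]]}
easel [([302.3, 344.8], 0.79)]
lamp_bar [([296.9, 291
[... 253 characters left out ...]
)]
tub [([467.4, 244.9], 0.92), ([390.4, 234.4], 0.8), ([260.8, 270.6], 0.7)]
tray [([174.5, 252.6], 0.69)]
top {'fx': 615.4806, 'fy': 615.4806, 'cx': 321.9835, 'cy': 235.2131, 'T': [[0.0187, 0.9891, -0.1462, 0.2335], [-0.9998, 0.0194, 0.003, 0.0061], [0.0058, 0.1461, 0.9893, 2.0243], [0.0, 0.0, 0.0, 1.0]]}
easel [([315.4, 197.1], 0.83)]
lamp_bar [([310.6, 151.8], 0.97)]
offcut [([318.6, 179.5], 0.52)]
offcut_center [([320.1, 178.5], 0.65)]
tablet [([278.6, 179.9], 0.73), ([311.6, 151.9], 0.25)]
jaw_face [([341.1, 173.8], 0.88), ([438.0, 273.4], 0.31)]
knob_grip [([346.4, 177.7], 0.44)]
tub [([185.1, 315.5], 0.87), ([250.4, 317.2], 0.87), ([355.3, 255.0], 0.57)]
tray [([440.3, 268.0], 0.79)]
```

View pics/scene0.png

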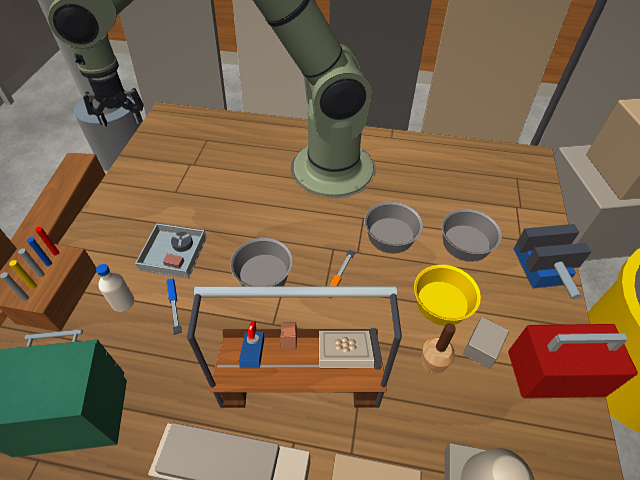

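View pics/top0.png

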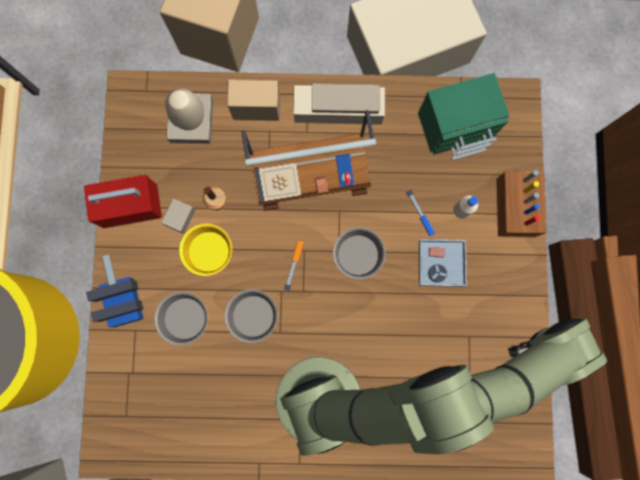

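The yellow tub is at scene (447,293), top (206,249). The look-alikes are grey bowls at top (181,317), (251,316) and (358,253), plus a yellow barrel off the bench at the far left. Only the yellow one on the bench fits. I'll fit the easel pose next and make the confirming crop.

```bash
cat > h.py <<'E'
from bench import arm
import cv2,numpy as np
from scipy.optimize import least_squares
def proj(m,P):
    p=np.linalg.inv(m["T"])@np.append(P,1); return np.array([m["cx"]+m["fx"]*p[0]/-p[2], m["cy"]-m["fy"]*p[1]/-p[2]])
def ray(m,uv,z):
    d=m["T"][:3,:3]@np.array([(uv[0]-m["cx"])/m["fx"],-(uv[1]-m["cy"])/m["fy"],-1]); o=m["T"][:3,3]
    return o+d*(z-o[2])/d[2]
C,S=np.cos(np.radians(25)),np.sin(np.radians(25))
def loc(s,y,h): return np.array([C*s-S*h,y,.06+S*s+C*h])
def E2W(e,p): c,s=np.cos(e[2]),np.sin(e[2]); return np.array([e[0]+c*p[0]-s*p[1],e[1]+s*p[0]+c*p[1],p[2]])
E
cat > fit.py <<'E'
from h import *
M={c:arm.camera_model(c) for c in("scene","top")}
obs=[("scene",(302.3,344.8),0),("top",(315.4,197.1),0),("top",(310.6,151.8),1),("scene",(296.9,291.4),1),
("scene",(345.8,352.3),2),("top",(278.6,179.9),2),("scene",(287.2,336.4),3),("top",(320.1,178.5),3),
("scene",(262.7,351),4),("top",(341.1,173.8),4),("scene",(251.6,329.6),5),("top",(346.4,177.7),5),
("top",(246,160),6),("top",(375,142),7),("scene",(195,293),7),("scene",(397,292),6)]
def pts(q):
    return [np.array([0,0,0]),np.array([.05,0,.345]),loc(.0525,q[3],0),loc(.0225,q[4],.023),loc(q[6],q[5],.011),loc(q[7],q[8],.051),np.array([.05,.185,.345]),np.array([.05,-.185,.345])]
def res(q):
    P=[E2W(q,p) for p in pts(q)]
    return np.concatenate([(proj(M[c],P[k])-uv) for c,uv,k in obs])
r=least_squares(res,[.65,0,.1,.1,0,-.08,.05,.05,-.1],loss="soft_l1",f_scale=2,x_scale=.05)
print(np.round(r.x,4),np.degrees(r.x[2])); f=r.fun.reshape(-1,2)
for o,e in zip(obs,f): print(o[0],o[2],np.round(e,1))
P=[E2W(r.x,p) for p in pts(r.x)]; print(np.round(P,4))
np.save("e.npy",r.x)
for c in M:
    im=arm.camera(c)
    hsv=cv2.cvtColor(im,cv2.COLOR_RGB2HSV); mk=cv2.inRange(hsv,(22,150,90),(33,255,255))
    n,l,st,ce=cv2.connectedComponentsWithStats(mk)
    for i in range(1,n):
        if st[i,4]>300: print(c,st[i],ce[i],ray(M[c],(st[i,0]+st[i,2]/2,st[i,1]+st[i,3]/2),.05))
    if c=="top": cv2.imwrite("pics/crop.png",cv2.resize(im[130:350,140:400],(780,660)[:2])[:600,:,::-1])
E
python3 fit.py
```

```text
[ 0.6717  0.0294  0.1834  0.1057 -0.0282 -0.0872  0.0484  0.0351 -0.1084] 10.509797175429
scene 0 [-1.1  3.8]
top 0 [-1.4 -3. ]
top 1 [-0.4 -0.9]
scene 1 [-0.8  0.2]
scene 2 [0.4 0.1]
top 2 [ 0.5 -0.2]
scene 3 [ 0.8 -0.6]
top 3 [1.8 5. ]
scene 4 [-1.1 -3.8]
top 4 [-2.6 -1.7]
scene 5 [ 0.4 -0.2]
top 5 [ 0.5 -0.3]
top 6 [-0.8  1.3]
top 7 [-0.1 -1.4]
scene 7 [ 0.2 -1.5]
scene 6 [ 0.1 -0.3]
[[ 0.6717  0.0294  0.    ]
 [ 0.7209  0.0385  0.345 ]
 [ 0.6992  0.142   0.0822]
 [ 0.6873  0.0036  0.0904]
 [ 0.7262 -0.0492  0.0904]
 [ 0.7016 -0.0754  0.1211]
 [ 0.6871  0.2204  0.345 ]
 [ 0.7546 -0.1434  0.345 ]]
scene [ 588  248   52  185 4017] [623.46950461 337.69803336] [0.5360119  0.76854481 0.05      ]
scene [ 414  264   67   62 3139] [446.06785601 293.99585855] [0.48019902 0.37579405 0.05      ]
top [ 179  223   54   53 2213] [205.18436512 249.32941708] [0.4712957  0.37350407 0.05      ]
top [   0  270   79  142 6653] [ 40.32887419 339.19284533] [0.17058483 0.88454998 0.05      ]
```

View pics/crop.png

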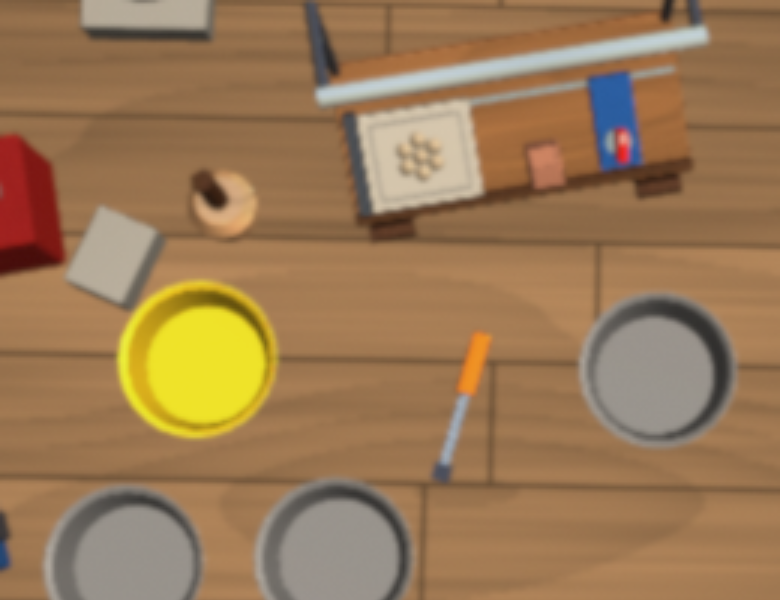

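The crop confirms the yellow tub at crop (198,360), with the offcut at (545,165), the jaw at (613,120) and the knob at (622,146). Moves can't tilt the tool directly, so I'll see how poses at the reach limit behave on the way.

Emit:
apply_moves:
  commands:
    - [[1, -0.4, -1], 0.02]
    - [[1, -0.4, -1], 0.02]
    - [[1, -0.4, -1], 0.02]
    - [[1, -0.4, -1], 0.02]
    - [[1, -0.4, -1], 0.02]
  grip: 1

```text
clock: 1.6
position: [0.3219, -0.4884, 0.3552]
tool_rot: [[0.981, 0.193, 0.003], [0.193, -0.981, -0.002], [0.003, 0.003, -1.0]]
contact_force: [-0.8, -0.0, -0.1]
opening: 0.0854
gripper_force: 0.0
```

Emit:
apply_moves:
  commands:
    - [[1, -0.6, -1], 0]
    - [[1, -0.6, -1], 0]
    - [[1, -0.6, -1], 0]
    - [[1, -0.6, -1], 0]
    - [[1, -0.6, -1], 0]

```text
clock: 2.1
position: [0.4505, -0.3715, 0.5038]
tool_rot: [[0.981, 0.192, 0.002], [0.192, -0.981, -0.0], [0.002, 0.001, -1.0]]
contact_force: [0.4, -1.0, -0.0]
opening: 0.0855
gripper_force: 0.0
```

Emit:
apply_moves:
  commands:
    - [[1, -1, 0], 0]
    - [[1, -1, 0], 0]
    - [[1, -1, 0], 0]
    - [[1, -1, 0], 0]
    - [[1, -1, 0], 0]

```text
clock: 2.6
position: [0.5698, -0.1926, 0.5008]
tool_rot: [[0.981, 0.196, -0.001], [0.196, -0.981, 0.002], [-0.0, -0.002, -1.0]]
contact_force: [-0.6, -0.4, 0.1]
opening: 0.0854
gripper_force: 0.0
```

Emit:
apply_moves:
  commands:
    - [[1, -1, 0], 0]
    - [[1, -1, 0], 0]
    - [[1, -1, 0], 0]
    - [[1, -1, 0], 0]
    - [[1, -1, 0], 0]

```text
clock: 3.1
position: [0.6879, -0.0168, 0.4994]
tool_rot: [[0.981, 0.195, -0.003], [0.195, -0.981, 0.002], [-0.003, -0.002, -1.0]]
contact_force: [-0.2, 0.0, -1.0]
opening: 0.0853
gripper_force: 0.0
```

```bash
python3 - <<'E'
from bench import arm
s=arm.sense();print(s['clock'],s['position'],s['joint_positions'],s['tool_rot'])
E
```

```text
3.1 [ 0.68793668 -0.01684827  0.49938103] [  2.51383721  31.4882566  -13.34704661  46.86652394   6.9594937
 102.40577145 -86.19817835] [[ 0.98080837  0.19495098 -0.00300976]
 [ 0.19495689 -0.98081014  0.00181011]
 [-0.00259912 -0.00236214 -0.99999383]]
```

Emit:
apply_moves:
  commands:
    - [[0.5, -1, 0], 0]
    - [[0.5, -1, 0], 0]
    - [[0.5, -1, 0], 0]
    - [[0.5, -1, 0], 0]

```text
clock: 3.5
position: [0.7316, 0.1442, 0.4997]
tool_rot: [[0.981, 0.194, -0.003], [0.194, -0.981, 0.001], [-0.003, -0.001, -1.0]]
contact_force: [0.7, -1.2, -1.9]
opening: 0.0854
gripper_force: 0.0
```

Emit:
apply_moves:
  commands:
    - [[0, 0, -1], 0]
    - [[0, 0, -1], 0]
    - [[0, 0, -1], 0]
    - [[0, 0, -1], 0]
    - [[0, 0, -1], 0]

```text
clock: 4.0
position: [0.7545, 0.1189, 0.5533]
tool_rot: [[0.988, 0.119, 0.095], [0.113, -0.991, 0.069], [0.103, -0.057, -0.993]]
contact_force: [0.7, -1.2, -1.4]
opening: 0.0852
gripper_force: 0.0
```

Emit:
apply_moves:
  commands:
    - [[0, 0, 0], 0]
    - [[0, 0, 0], 0]

```text
clock: 4.2
position: [0.7544, 0.1186, 0.5508]
tool_rot: [[0.989, 0.119, 0.091], [0.113, -0.991, 0.066], [0.098, -0.055, -0.994]]
contact_force: [-0.1, 0.6, -0.5]
opening: 0.0854
gripper_force: 0.0
```

```bash
python3 - <<'E'
from bench import arm
s=arm.sense();print(s['clock'],s['position'],s['joint_positions'],s['tool_rot'])
E
```

```text
4.2 [0.75435928 0.11857579 0.55080234] [-19.56556934  43.47392817  36.47866033  23.7220144  -30.79301285
 110.70039121 -88.88101165] [[ 0.98874341  0.11891417  0.09080687]
 [ 0.11312228 -0.99135427  0.06648349]
 [ 0.0979276  -0.05546283 -0.99364685]]
```

Emit:
apply_moves:
  commands:
    - [[0.6, 0, -0.3], 0]
    - [[0.6, 0, -0.3], 0]
    - [[0.6, 0, -0.3], 0]
    - [[0.6, 0, -0.3], 0]

```text
clock: 4.6
position: [0.7851, 0.1528, 0.552]
tool_rot: [[0.976, 0.165, 0.143], [0.152, -0.984, 0.093], [0.156, -0.069, -0.985]]
contact_force: [0.6, 4.9, -2.0]
opening: 0.0853
gripper_force: 0.0
```

```bash
python3 - <<'E'
from bench import arm
s=arm.sense();print(s['clock'],s['position'],s['joint_positions'],s['tool_rot'])
E
```

```text
4.6 [0.78512029 0.1527885  0.55201392] [-15.68195772  46.07659605  14.11377781  14.36586277 -15.52859247
 110.70841097 -94.14682432] [[ 0.97595814  0.1645253   0.14295851]
 [ 0.15217461 -0.98392271  0.09348253]
 [ 0.15604037 -0.06948038 -0.98530395]]
```

Emit:
apply_moves:
  commands:
    - [[1, 0.2, 0], 0]
    - [[1, 0.2, 0], 0]
    - [[1, 0.2, 0], 0]
    - [[1, 0.2, 0], 0]

```text
clock: 5.0
position: [0.8128, 0.1241, 0.5342]
tool_rot: [[0.979, 0.131, 0.158], [0.119, -0.989, 0.085], [0.167, -0.064, -0.984]]
contact_force: [-1.1, -1.3, -0.2]
opening: 0.0853
gripper_force: 0.0
```

Emit:
apply_moves:
  commands:
    - [[1, 0.2, 0], 0]
    - [[1, 0.2, 0], 0]
    - [[1, 0.2, 0], 0]
    - [[1, 0.2, 0], 0]

```text
clock: 5.4
position: [0.8363, 0.1039, 0.517]
tool_rot: [[0.976, 0.126, 0.178], [0.113, -0.99, 0.078], [0.186, -0.056, -0.981]]
contact_force: [-4.8, 65.2, 5.2]
opening: 0.0854
gripper_force: 0.0
```

```bash
python3 - <<'E'
from bench import arm
s=arm.sense();print(s['clock'],s['position'],s['joint_positions'],s['tool_rot'])
E
```

```text
5.4 [0.83632401 0.10388492 0.51702535] [-13.02364249  55.59102979  73.97838903   9.6993747  -72.43559897
 110.72468649 -87.10755607] [[ 0.9759012   0.12572102  0.17835661]
 [ 0.11330571 -0.99047743  0.07820658]
 [ 0.18649041 -0.05611307 -0.98085302]]
```

Emit:
apply_moves:
  commands:
    - [[-0.8, 0, 0.2], 0]
    - [[-0.8, 0, 0.2], 0]
    - [[-0.8, 0, 0.2], 0]
    - [[-0.8, 0, 0.2], 0]

```text
clock: 5.8
position: [0.7696, 0.0993, 0.4871]
tool_rot: [[0.975, 0.124, 0.182], [0.111, -0.991, 0.08], [0.191, -0.058, -0.98]]
contact_force: [1.7, 0.9, 1.9]
opening: 0.0851
gripper_force: 0.0
```

Emit:
apply_moves:
  commands:
    - [[-0.8, 0, 0.2], 0]
    - [[-0.8, 0, 0.2], 0]
    - [[-0.8, 0, 0.2], 0]
    - [[-0.8, 0, 0.2], 0]

```text
clock: 6.2
position: [0.6537, 0.0892, 0.4319]
tool_rot: [[0.977, 0.123, 0.176], [0.109, -0.99, 0.084], [0.185, -0.062, -0.981]]
contact_force: [0.4, 1.1, 0.4]
opening: 0.0853
gripper_force: 0.0
```

```bash
python3 - <<'E'
from bench import arm
s=arm.sense();print(s['clock'],s['position'],s['joint_positions'],s['tool_rot'],s['contact_force'])
E
```

```text
6.2 [0.65367178 0.08923633 0.43194493] [-52.67547045  37.86273806  79.73279613  78.46233883 -45.51698951
  85.30603438 -60.93665747] [[ 0.97662413  0.12285028  0.1763891 ]
 [ 0.1094985  -0.99046786  0.08356738]
 [ 0.18497401 -0.06229957 -0.98076673]] [0.37911499 1.11447127 0.37344052]
```

```bash
cat > kin.py <<'E'
import numpy as np
from scipy.optimize import least_squares
from scipy.spatial.transform import Rotation as Ro
LO=np.array([-166.77,-17.47,-85.68,9.62,-72.42,9.2,-144.41]);HI=np.array([166.77,122.26,81.53,139.38,252.41,110.78,144.41])
D=[([67.8266,29.9101,-2.0817,91.6724,1.2145,58.5075,-6.4632],[.19455,-.59355,.20122],[.9502,.3115,-.0004,.3115,-.9502,.0011,-.0001,-.0012,-1]),
([2.5138,31.4883,-13.3470,46.8665,6.9595,102.4058,-86.1982],[.68794,-.01685,.49938],[.98081,.19495,-.00301,.19496,-.98081,.00181,-.0026,-.00236,-1]),
([-19.5656,43.4739,36.4787,23.7220,-30.7930,110.7004,-88.8810],[.75436,.11858,.5508],[.98874,.11891,.09081,.11312,-.99135,.06648,.09793,-.05546,-.99365]),
([-15.6820,46.0766,14.1138,14.3659,-15.5286,110.7084,-94.1468],[.78512,.15279,.55201],[.97596,.16453,.14296,.15217,-.98392,.09348,.15604,-.06948,-.9853]),
([-13.0236,55.5910,73.9784,9.6994,-72.4356,110.7247,-87.1076],[.83632,.10388,.51703],[.9759,.12572,.17836,.11331,-.99048,.07821,.18649,-.05611,-.98085]),
([-52.6755,37.8627,79.7328,78.4623,-45.5170,85.3060,-60.9367],[.65367,.08924,.43194],[.97662,.12285,.17639,.1095,-.99047,.08357,.18497,-.0623,-.98077])]
def fk(q,p,full=False):
    q=np.radians(np.array(q)); s=p[8:14]
    R=Ro.from_euler('z',p[7]); x=np.array([0,0,p[0]])
    ax='zyzyzyz'; L=[0,p[1],0,p[2],0,p[3],0]; OFF=[0,p[4],0,p[5],0,p[6],0]
    P=[x]
    for i in range(7):
        R=R*Ro.from_euler(ax[i],q[i]*SG[i])
        x=x+R.apply([OFF[i],0,L[i]]); P.append(x)
    R=R*Ro.from_euler('z',p[8])
    return (x,R,P) if full else (x,R)
import itertools,os
def fit():
    global SG; best=None
    for sg in itertools.product([1,-1],repeat=4):
        SG=[sg[0],1,sg[1],1,sg[2],1,sg[3]]
        for y0 in(0,np.pi/2,np.pi,-np.pi/2):
            def f(p):
                o=[]
                for q,x,R in D:
                    a,b=fk(q,p); o+=list((a-x)*3)+list((b.as_matrix()-np.array(R).reshape(3,3)).ravel())
                return o
            for y7 in (0,2.,-2.):
                r=least_squares(f,[.35,.4,.4,.28,0,0,0,y0,y7],max_nfev=60)
                if best is None or r.cost<best[0]: best=(r.cost,SG,r.x)
    return best
if __name__=="__main__":
    b=fit(); print(b[0],b[1],np.round(b[2],4)); np.savez("kin.npz",sg=b[1],p=b[2])
elif os.path.exists("kin.npz"):
    z=np.load("kin.npz"); SG=list(z["sg"]); PP=z["p"]
E
python3 kin.py
```

```text
0.008113271145669147 [-1, 1, -1, 1, -1, 1, -1] [ 0.45    0.475   0.4302  0.4181  0.0354 -0.0063  0.0106 -0.0717 -4.7834]
```

```bash
cat > fit2.py <<'E'
import kin,numpy as np
from kin import *
z=np.load("kin.npz"); kin.SG=list(z["sg"])
def fk2(q,p,full=False):
    q=np.radians(np.array(q)); R=Ro.from_euler('z',p[0]); x=np.array([0,0,p[1]]); P=[x]
    for i in range(7):
        R=R*Ro.from_euler('zyzyzyz'[i],q[i]*kin.SG[i])
        if i in(1,3,5): k=3+(i//2)*3; x=x+R.apply(p[k:k+3]); P.append(x)
    R=R*Ro.from_euler('z',p[2]); return (x,R,P) if full else (x,R)
def f(p):
    o=[]
    for q,x,R in D:
        a,b=fk2(q,p); o+=list((a-x)*3)+list((b.as_matrix()-np.array(R).reshape(3,3)).ravel())
    return o
if __name__=="__main__":
    r=least_squares(f,[-.07,.45,-4.78,0,0,.475,0,0,.43,0,0,.418]); print(r.cost,np.round(r.x,4)); print(np.round(np.array(r.fun).reshape(-1,12),3))
    np.save("p2.npy",r.x)
E
python3 fit2.py
```

```text
3.6674481114462333e-09 [ 0.0000e+00  3.2040e-01 -4.7124e+00  0.0000e+00 -2.1300e-02  5.2970e-01
  0.0000e+00 -3.7500e-02  4.2070e-01  0.0000e+00 -4.0000e-04  3.5740e-01]
[[ 0.  0. -0.  0.  0. -0.  0. -0. -0.  0.  0.  0.]
 [ 0.  0. -0. -0.  0. -0. -0. -0. -0. -0. -0.  0.]
 [-0. -0.  0.  0.  0. -0.  0. -0.  0. -0. -0.  0.]
 [ 0.  0.  0. -0. -0. -0.  0. -0.  0. -0. -0. -0.]
 [-0.  0. -0.  0. -0. -0. -0.  0. -0.  0. -0. -0.]
 [ 0.  0.  0.  0.  0.  0. -0.  0. -0.  0.  0.  0.]]
```

```bash
cat > sim.py <<'E'
import numpy as np
from fit2 import fk2,Ro,LO,HI,D
p=np.load("p2.npy"); V=np.array([108.29,108.29,136.94,136.94,172.46,172.46,172.46])
def err(q,xt,Rt):
    x,R=fk2(q,p); return np.r_[xt-x,(Rt*R.inv()).as_rotvec()]
def jac(q,xt,Rt):
    e0=err(q,xt,Rt); return -np.array([(err(q+np.eye(7)[i]*.05,xt,Rt)-e0)/np.radians(.05) for i in range(7)]).T,e0
def solve(q,xt,Rt,lam=.05,w=1.,n=12):
    q=q.copy(); W=np.diag([1]*3+[w]*3)
    for _ in range(n):
        J,e=jac(q,xt,Rt); J=W@J; e=W@e
        q=np.clip(q+np.degrees(J.T@np.linalg.solve(J@J.T+lam**2*np.eye(6),e)),LO+.05,HI-.05)
    return q
def call(q,rows,**k):
    x0,R0=fk2(q,p)
    for sh,t in rows:
        xt=x0+R0.apply(np.array(sh)*.15); Rt=R0*Ro.from_euler('z',t*2*np.pi)
        x,R=fk2(q,p); d=xt-x; r=(Rt*R.inv()).as_rotvec()
        a=min(1,.05/max(1e-9,np.linalg.norm(d)),np.radians(8.59)/max(1e-9,np.linalg.norm(r)))
        qn=solve(q,x+d*a,Ro.from_rotvec(r*a)*R,**k)
        v=np.abs(qn-q)/(V*.07); m=v.max(); q=q+(qn-q)/max(1,m)
    return q
if __name__=="__main__":
    H=[([1,-.4,-1],.02,5),([1,-.6,-1],0,5),([1,-1,0],0,5),([1,-1,0],0,5),([.5,-1,0],0,4),([0,0,-1],0,5),([0,0,0],0,2),([.6,0,-.3],0,4),([1,.2,0],0,4),([1,.2,0],0,4),([-.8,0,.2],0,4),([-.8,0,.2],0,4)]
    S={3:1,6:2,7:3,9:4,11:5}
    for lam in(.02,.05,.15):
      for w in(.3,1):
        q=np.array(D[0][0]); print(lam,w)
        for i,(s,t,n) in enumerate(H):
            q=call(q,[(s,t)]*n,lam=lam,w=w)
            if i in S: print(np.round(q,1),np.round(D[S[i]][0],1)); q=np.array(D[S[i]][0])
E
python3 sim.py
```

```text
0.02 0.3
[  3.   31.2 -13.5  47.    7.  102.4 -86.1] [  2.5  31.5 -13.3  46.9   7.  102.4 -86.2]
[-14.8  55.6  14.1   9.7 -14.8 110.7 -95.6] [-19.6  43.5  36.5  23.7 -30.8 110.7 -88.9]
[  -3.4   62.5   34.2    9.7  -44.7  110.7 -109. ] [-15.7  46.1  14.1  14.4 -15.5 110.7 -94.1]
[   6.5   90.1   30.7    9.7  -48.   110.7 -127.7] [-13.   55.6  74.    9.7 -72.4 110.7 -87.1]
[-52.4  39.2  81.5  77.6 -47.3  86.1 -60.1] [-52.7  37.9  79.7  78.5 -45.5  85.3 -60.9]
0.02 1
[  3.   31.2 -13.5  47.    7.  102.4 -86.1] [  2.5  31.5 -13.3  46.9   7.  102.4 -86.2]
[-14.4  57.2  15.    9.7 -16.1 110.7 -96. ] [-19.6  43.5  36.5  23.7 -30.8 110.7 -88.9]
[  -2.8   63.9   33.7    9.7  -44.7  110.7 -110.4] [-15.7  46.1  14.1  14.4 -15.5 110.7 -94.1]
[   4.1   71.3   35.1    9.7  -54.3  110.7 -124.7] [-13.   55.6  74.    9.7 -72.4 110.7 -87.1]
[-52.4  39.2  81.5  77.6 -47.3  86.1 -60.1] [-52.7  37.9  79.7  78.5 -45.5  85.3 -60.9]
0.05 0.3
[  3.   31.2 -13.5  47.    7.  102.4 -86.1] [  2.5  31.5 -13.3  46.9   7.  102.4 -86.2]
[-16.1  47.4   9.6   9.7  -9.  110.7 -94.3] [-19.6  43.5  36.5  23.7 -30.8 110.
[... 936 characters left out ...]
.1  35.1   9.7 -35.5 110.7 -93.9] [-15.7  46.1  14.1  14.4 -15.5 110.7 -94.1]
[-10.   56.   16.9   9.7 -20.1  92.7 -92.4] [-13.   55.6  74.    9.7 -72.4 110.7 -87.1]
[-52.2  39.3  81.5  77.5 -47.2  86.9 -60. ] [-52.7  37.9  79.7  78.5 -45.5  85.3 -60.9]
0.15 1
[  3.   31.2 -13.5  47.    7.  102.4 -86.1] [  2.5  31.5 -13.3  46.9   7.  102.4 -86.2]
[-16.5  41.9   4.5  11.8  -3.9 110.7 -94.3] [-19.6  43.5  36.5  23.7 -30.8 110.7 -88.9]
[-13.2  50.4  33.9   9.7 -34.6 110.7 -94.1] [-15.7  46.1  14.1  14.4 -15.5 110.7 -94.1]
[ -9.6  60.5  18.6   9.7 -23.2 110.7 -94. ] [-13.   55.6  74.    9.7 -72.4 110.7 -87.1]
[-52.3  39.3  81.5  77.6 -47.4  86.1 -60. ] [-52.7  37.9  79.7  78.5 -45.5  85.3 -60.9]
```

```bash
cat > fast.py <<'E'
import numpy as np
from fit2 import LO,HI,Ro
P2=np.load("p2.npy"); V=np.array([108.29,108.29,136.94,136.94,172.46,172.46,172.46])
OFFS=[P2[3:6],P2[6:9],P2[9:12]]
def rot(a,t):
    c,s=np.cos(t),np.sin(t); return np.array([[c,-s,0],[s,c,0],[0,0,1]]) if a==0 else np.array([[c,0,s],[0,1,0],[-s,0,c]])
def fkj(q):
    q=np.radians(q); R=np.eye(3); x=np.array([0,0,P2[1]]); o=[];ax=[]
    for i in range(7):
        a=0 if i%2==0 else 1; sg=1 if a else -1
        ax.append(sg*R[:,1 if a else 2]); o.append(x)
        R=R@rot(a,sg*q[i])
        if a: x=x+R@OFFS[i//2]
    R=R@rot(0,P2[2])
    J=np.array([np.r_[np.cross(ax[i],x-o[i]),ax[i]] for i in range(7)]).T
    return x,R,J,o
def rv(A): return Ro.from_matrix(A).as_rotvec()
def solve(q,xt,Rt,lam=.05,n=6):
    for _ in range(n):
        x,R,J,_o=fkj(q); e=np.r_[xt-x,rv(Rt@R.T)]
        if np.linalg.norm(e)<1e-4: break
        q=np.clip(q+np.degrees(J.T@np.linalg.solve(J@J.T+lam**2*np.eye(6),e)),LO+.05,HI-.05)
    return q
def call(q,rows,**k):
    x0,R0,_,_=fkj(q)
    for sh,t in rows:
        xt=x0+R0@(np.array(sh)*.15); Rt=R0@rot(0,t*2*np.pi)
        x,R,_,_=fkj(q); d=xt-x; r=rv(Rt@R.T)
        a=min(1,.05/max(1e-9,np.linalg.norm(d)),np.radians(8.59)/max(1e-9,np.linalg.norm(r)))
        qn=solve(q,x+d*a,Ro.from_rotvec(r*a).as_matrix()@R,**k)
        q=q+(qn-q)/max(1,(np.abs(qn-q)/(V*.07)).max())
    return q
E
cat > plan.py <<'E'
import sys,time; from fast import *
from bench import arm
q0=arm.sense()['joint_positions']; zt=np.array([.416,.077,-.906]); zt/=np.linalg.norm(zt)
def cost(q,w3):
    x,R,J,o=fkj(q); a=np.degrees(np.arccos(np.clip(R[:,2]@zt,-1,1)))
    return a+w3*abs(q[2])+.5*max(0,20-q[3])+100*max(0,.42-x[2])+.3*max(0,abs(q[4])-60)
rng=np.random.default_rng(0); w3=float(sys.argv[1]); N=int(sys.argv[2]); T=float(sys.argv[3]); t0=time.time()
best=[];mu=None
def roll(U):
    q=q0; pen=0; Q=[]
    for u in U:
        q=call(q,[(u[:3],u[3])]*4); x=fkj(q)[0]; pen+=300*max(0,.4-x[2])+.5*max(0,14-q[3])
        Q.append(q)
    return cost(q,w3)+pen,Q
pop=[]
while time.time()-t0<T:
    if len(pop)<60: U=rng.uniform(-1,1,(N,4))*[1,1,1,.3]
    else:
        pop.sort(key=lambda t:t[0]); pop=pop[:60]; U=np.clip(pop[rng.integers(8)][1]+rng.normal(0,.25,(N,4))*[1,1,1,.3],-1,1)
    U=np.round(U,1 if len(pop)<60 else 2); c,Q=roll(U); pop.append((c,U,Q))
pop.sort(key=lambda t:t[0])
c,U,Q=pop[0]; print(c); 
for u,q in zip(U,Q): x,R,_,_=fkj(q); print(u,np.round(q,1),np.round(x,3),np.round(R[:,2],3))
E
python3 plan.py .15 4 60
```

```text
6.661060394248485
[-0.7  -0.25 -0.45  0.04] [-77.4  17.1  81.5  88.4 -22.6  79.4 -92.8] [0.534 0.112 0.48 ] [ 0.174  0.085 -0.981]
[ 0.58 -0.01 -1.   -0.07] [-47.1  22.9  64.6  54.6 -28.6 103.9 -68.4] [0.592 0.09  0.638] [ 0.174  0.085 -0.981]
[-0.13  0.38 -0.36 -0.15] [-38.   20.9  56.2  49.3 -25.9 107.8 -33.7] [0.586 0.049 0.668] [ 0.174  0.085 -0.981]
[-0.55  0.4  -1.   -0.15] [-12.6  24.8  41.9  24.1 -31.9 110.7  -0.5] [ 0.649 -0.031  0.782] [ 0.415  0.071 -0.907]
```

Emit:
apply_moves:
  commands:
    - [[-0.7, -0.25, -0.45], 0]
    - [[-0.7, -0.25, -0.45], 0]
    - [[-0.7, -0.25, -0.45], 0]
    - [[-0.7, -0.25, -0.45], 0]

```text
clock: 6.6
position: [0.5385, 0.1102, 0.4849]
tool_rot: [[0.974, 0.128, 0.185], [0.115, -0.99, 0.083], [0.193, -0.059, -0.979]]
contact_force: [0.9, -0.6, -0.3]
opening: 0.0852
gripper_force: 0.0
```

Emit:
apply_moves:
  commands:
    - [[0.55, 0, -1], 0]
    - [[0.55, 0, -1], 0]
    - [[0.55, 0, -1], 0]
    - [[0.55, 0, -1], 0]

```text
clock: 7.0
position: [0.5931, 0.1063, 0.6489]
tool_rot: [[0.975, 0.126, 0.186], [0.113, -0.991, 0.079], [0.194, -0.056, -0.979]]
contact_force: [-0.5, 0.9, -0.2]
opening: 0.0853
gripper_force: 0.0
```

```bash
python3 - <<'E'
from bench import arm
s=arm.sense();print(s['clock'],s['position'],s['joint_positions'],s['tool_rot'],s['contact_force'])
E
python3 plan.py .15 3 50
```

```text
7.0 [0.5931215  0.10628029 0.64891072] [-49.18286777  24.80701386  69.52939185  52.57049895 -31.81214764
 105.56087119 -78.65566062] [[ 0.97456363  0.1255434   0.18564641]
 [ 0.1125787  -0.9905099   0.07884274]
 [ 0.19378279 -0.05593744 -0.97944843]] [-0.51250955  0.86110447 -0.2345373 ]
6.045723810863685
[ 0.29  0.97 -0.6  -0.39] [-38.6  24.3  59.9  46.  -30.  108.8 -44.4] [0.604 0.07  0.67 ] [ 0.186  0.079 -0.979]
[-0.49  0.87 -1.   -0.25] [-19.2  26.5  47.1  29.  -32.5 110.7 -10.4] [0.655 0.005 0.738] [ 0.33   0.075 -0.941]
[-0.98  0.26 -0.99 -0.49] [ -9.6  27.7  39.4  20.3 -33.1 110.7  23.2] [ 0.675 -0.029  0.774] [ 0.418  0.077 -0.905]
```

Emit:
apply_moves:
  commands:
    - [[0.1, 0.17, -0.14], 0]
    - [[0.2, 0.34, -0.28], 0]
    - [[0.3, 0.5, -0.42], 0]
    - [[0.4, 0.65, -0.55], 0]

```text
clock: 7.4
position: [0.6208, 0.0625, 0.6646]
tool_rot: [[0.98, 0.129, 0.154], [0.119, -0.99, 0.07], [0.162, -0.051, -0.986]]
contact_force: [1.5, 0.1, -0.8]
opening: 0.0853
gripper_force: 0.0
```

```bash
python3 - <<'E'
from bench import arm
s=arm.sense();print(s['clock'],s['position'],s['joint_positions'],s['tool_rot'],s['contact_force'])
E
sed -i 's/\*\[1,1,1,.3\]/*[.6,.6,.6,0]/g' plan.py
python3 plan.py .15 2 40
```

```text
7.4 [0.62081003 0.06251152 0.66463818] [-26.26199256  24.02229575  37.21627439  40.52311381 -20.70537508
 110.00484668 -84.21036558] [[ 0.97956943  0.12903528  0.15425186]
 [ 0.11936533 -0.99034946  0.07042634]
 [ 0.16185073 -0.05057517 -0.98551839]] [ 1.50363257  0.14060609 -0.82716863]
4.644392400619557
[ 0.17  0.06 -0.18  0.  ] [-16.7  30.4  31.5  23.1 -24.1 110.7 -86.7] [0.693 0.057 0.71 ] [ 0.302  0.079 -0.95 ]
[-0.36  0.34 -0.51  0.  ] [-10.7  25.6  29.4  21.  -23.8 110.7 -83.2] [ 0.663 -0.006  0.779] [ 0.412  0.077 -0.908]
```

Emit:
apply_moves:
  commands:
    - [[0.1, 0.05, -0.3], 0]
    - [[0.15, 0.1, -0.5], 0]
    - [[0.15, 0.1, -0.7], 0]
    - [[0.15, 0.1, -0.8], 0]

```text
clock: 7.8
position: [0.6047, 0.0481, 0.7183]
tool_rot: [[0.962, 0.129, 0.24], [0.112, -0.99, 0.082], [0.248, -0.052, -0.967]]
contact_force: [0.6, 0.4, 0.0]
opening: 0.0852
gripper_force: 0.0
```

```bash
python3 - <<'E'
from bench import arm
s=arm.sense();print(s['clock'],s['position'],s['joint_positions'],s['tool_rot'],s['contact_force'])
E
python3 plan.py .15 2 30
```

```text
7.8 [0.60465688 0.04812259 0.71829876] [-21.95524816  20.1459259   28.9332855   36.81915955 -16.37971316
 110.73817937 -86.43187449] [[ 0.9622713   0.12880005  0.23967581]
 [ 0.11225597 -0.99033128  0.08150184]
 [ 0.24785589 -0.05152184 -0.96742594]] [0.60131832 0.42151032 0.01263005]
1.4530636173161522
[-1.    0.5  -0.92  0.  ] [-18.3   9.6  30.   37.  -14.2 110.7 -80.9] [ 0.528 -0.037  0.815] [ 0.409  0.075 -0.91 ]
[-0.89 -0.9  -0.36  0.  ] [ -41.2   -9.2    9.2   54.4   10.9  110.7 -109.1] [0.377 0.077 0.814] [ 0.416  0.078 -0.906]
```

Emit:
apply_moves:
  commands:
    - [[-0.2, 0.1, -0.25], 0]
    - [[-0.4, 0.2, -0.5], 0]
    - [[-0.6, 0.3, -0.7], 0]
    - [[-0.8, 0.4, -0.8], 0]

```text
clock: 8.2
position: [0.4762, -0.0253, 0.76]
tool_rot: [[0.952, 0.126, 0.278], [0.108, -0.991, 0.081], [0.285, -0.047, -0.957]]
contact_force: [1.1, -0.4, 0.4]
opening: 0.0855
gripper_force: 0.0
```

```bash
python3 - <<'E'
from bench import arm
s=arm.sense();print(s['clock'],s['position'],s['joint_positions'],s['tool_rot'],s['contact_force'])
E
python3 plan.py .1 2 30; python3 plan.py .1 1 20
```

```text
8.2 [ 0.47624346 -0.02534585  0.75999746] [-18.16494713   4.05299756  20.639477    49.31126572  -7.16263301
 110.74088437 -84.38599041] [[ 0.95236035  0.12644824  0.27752586]
 [ 0.10792359 -0.9908454   0.08110421]
 [ 0.2852407  -0.04728885 -0.95728862]] [ 1.09978404 -0.39788561  0.40897261]
0.05067280778538928
[-0.98  0.24 -0.58  0.  ] [-17.1  -8.2  20.   52.6  -3.2 110.7 -82. ] [ 0.377 -0.081  0.817] [ 0.416  0.076 -0.906]
[-0.01 -0.91  0.72  0.  ] [-2.110e+01 -1.250e+01  1.000e-01  7.280e+01  4.500e+00  9.500e+01
 -1.032e+02] [0.404 0.062 0.722] [ 0.416  0.076 -0.906]
2.2846533718425133
[ 0.21  0.03 -0.19  0.  ] [-12.9  11.4  22.   34.1 -12.8 110.7 -82.7] [ 0.546 -0.03   0.816] [ 0.415  0.078 -0.907]
```

Emit:
apply_moves:
  commands:
    - [[0.15, 0.0, -0.3], 0]
    - [[0.2, 0.0, -0.5], 0]
    - [[0.2, 0.0, -0.6], 0]
    - [[0.2, 0, -0.7], 0]

```text
clock: 8.6
position: [0.4794, -0.0226, 0.7842]
tool_rot: [[0.936, 0.125, 0.329], [0.104, -0.991, 0.081], [0.337, -0.042, -0.941]]
contact_force: [-0.5, -0.7, -0.7]
opening: 0.0856
gripper_force: 0.0
```

```bash
python3 - <<'E'
from bench import arm
s=arm.sense();print(s['clock'],s['position'],s['joint_positions'],s['tool_rot'],s['contact_force'])
E
python3 plan.py .1 1 20
```

```text
8.6 [ 0.47935677 -0.02259734  0.78419686] [-19.87956942   3.88782103  22.21756044  46.34960499  -7.2640882
 110.73173201 -84.89360574] [[ 0.93580111  0.12533052  0.32949741]
 [ 0.10421551 -0.99124605  0.08105797]
 [ 0.33677204 -0.0415154  -0.94067054]] [-0.48697425 -0.72630123 -0.67940566]
2.4668951772333396
[0.41 0.08 0.04 0.  ] [-12.3  14.4  24.1  31.4 -15.4 110.7 -82.2] [ 0.571 -0.029  0.812] [ 0.417  0.078 -0.906]
```

Emit:
apply_moves:
  commands:
    - [[0.2, 0.0, -0.3], 0]
    - [[0.3, 0.0, -0.5], 0]
    - [[0.4, 0.0, -0.7], 0]
    - [[0.5, 0, -0.9], 0]

```text
clock: 9.0
position: [0.4968, -0.0185, 0.8096]
tool_rot: [[0.915, 0.123, 0.385], [0.099, -0.992, 0.082], [0.392, -0.037, -0.919]]
contact_force: [0.3, 0.5, -1.0]
opening: 0.0855
gripper_force: 0.0
```

```bash
python3 - <<'E'
from bench import arm
s=arm.sense();print(s['clock'],s['position'],s['joint_positions'],s['tool_rot'],s['contact_force'])
E
python3 plan.py .1 1 20
```

```text
9.0 [ 0.49679012 -0.0184618   0.80956143] [-18.42277766   5.60923832  21.61924063  41.30570828  -8.33877941
 110.73010587 -85.19253223] [[ 0.91474028  0.12301717  0.3848597 ]
 [ 0.0989174  -0.99172067  0.08188683]
 [ 0.39174681 -0.03683586 -0.91933539]] [ 0.28609636  0.46917428 -0.96599369]
1.1402578981802898
[-1.   -0.77 -0.35  0.  ] [ -32.5  -12.7    0.2   58.2    8.5  110.7 -110.8] [0.333 0.081 0.807] [ 0.408  0.095 -0.908]
```

Emit:
apply_moves:
  commands:
    - [[0.15, 0.0, -0.3], 0]
    - [[0.25, 0.0, -0.45], 0]
    - [[0.25, 0.0, -0.5], 0]

```text
clock: 9.3
position: [0.4998, -0.017, 0.8352]
tool_rot: [[0.891, 0.121, 0.437], [0.094, -0.992, 0.083], [0.444, -0.033, -0.895]]
contact_force: [0.6, -0.1, -0.1]
opening: 0.0856
gripper_force: 0.0
```

```bash
cat > tgt.py <<'E'
from fast import *
from h import *
import sys
e=np.load("e.npy"); s=arm.sense(); x,R=s['position'],s['tool_rot']
print(s['clock'],np.round(x,4),np.round(s['joint_positions'],1),np.round(s['contact_force'],1)); print(np.round(R,3))
cy,sy=np.cos(e[2]),np.sin(e[2]); Rz=np.array([[cy,-sy,0],[sy,cy,0],[0,0,1]])
Rt=Rz@np.array([[C,0,S],[0,-1,0],[S,0,-C]])
print("tilt err deg",np.degrees(np.arccos(R[:,2]@Rt[:,2])),"turn err (units)",rv(R.T@Rt)/2/np.pi)
# grasp point in easel coords (s,y,h)
def toE(P):
    d=P-np.array([e[0],e[1],0]); l=Rz.T@d; v=np.array([l[0],l[2]-.06]); return np.array([C*v[0]+S*v[1],l[1],-S*v[0]+C*v[1]])
tip=toE(x); print("TCP s,y,h",np.round(tip,4))
def go(sl,y,h):
    P=E2W(e,loc(sl,y,h)); return R.T@(P-x)/.15
E
python3 - <<'E'
exec(open('tgt.py').read())
q=s['joint_positions']
yo=e[4]
for t in [(.0225,yo,.25),(.0225,yo,.10),(.0225,yo,.012),(.035,e[8],.12),(.035,e[8],.04),(.035,e[8]+.13,.04)]:
    P=E2W(e,loc(*t)); 
    for k in range(10):
        xx,RR,_,_=fkj(q); q=solve(q,xx+(P-xx)/(10-k),Rt)
    xx,RR,_,_=fkj(q); print(t,np.round(P,3),np.round(q,1),np.round(P-xx,4)); print(np.round(go(*t),2))
E
```

```text
9.3 [ 0.4998 -0.017   0.8352] [-19.    5.8  22.7  37.8  -8.9 110.7 -85.5] [ 0.6 -0.1 -0.1]
[[ 0.891  0.121  0.437]
 [ 0.094 -0.992  0.083]
 [ 0.444 -0.033 -0.895]]
tilt err deg 1.4404440580789686 turn err (units) [-0.00040797 -0.0039812  -0.01111029]
TCP s,y,h [ 0.1668 -0.0142  0.7776]
(0.0225, np.float64(-0.028165733556811973), 0.25) [ 0.593 -0.014  0.296] [-19.4   9.5  19.6 113.4 -13.3  33.6 -70.7] [ 0. -0. -0.]
[-1.04  0.17  3.49]
(0.0225, np.float64(-0.028165733556811973), 0.1) [ 0.655 -0.002  0.16 ] [-10.9  25.6   9.9 113.7 -25.4  17.7 -59.7] [-0. -0. -0.]
[-1.07  0.18  4.49]
(0.0225, np.float64(-0.028165733556811973), 0.012) [0.692 0.004 0.08 ] [ -6.3  35.3   3.4 110.9 -28.1  10.1 -56.7] [-0. -0. -0.]
[-1.08  0.18  5.08]
(0.035, np.float64(-0.10842267016451096), 0.12) [ 0.673 -0.081  0.184] [  0.3  25.7   6.7 108.5 -24.7  23.7 -53. ] [ 0. -0.  0.]
[-0.94  0.7   4.36]
(0.035, np.float64(-0.10842267016451096), 0.04) [ 0.706 -0.075  0.111] [  2.6  34.1   2.5 106.6 -27.3  16.9 -50.5] [-0. -0. -0.]
[-0.95  0.7   4.89]
(0.035, np.float64(0.021577329835489045), 0.04) [0.682 0.053 0.111] [-16.5  32.2  10.2 111.7 -28.1  12.8 -62.5] [0. 0. 0.]
[-1.02 -0.16  4.89]
```

Emit:
apply_moves:
  commands:
    - [[-1, 0.15, 1], -0.01]
    - [[-1, 0.15, 1], -0.01]
    - [[-1, 0.15, 1], -0.01]
    - [[-1, 0.15, 1], -0.01]
    - [[-1, 0.15, 1], -0.01]

```text
clock: 9.8
position: [0.4372, -0.0397, 0.6435]
tool_rot: [[0.882, 0.178, 0.437], [0.158, -0.984, 0.083], [0.445, -0.004, -0.895]]
contact_force: [1.0, -0.1, 1.1]
opening: 0.0854
gripper_force: 0.0
```

Emit:
apply_moves:
  commands:
    - [[0, 0, 1], 0]
    - [[0, 0, 1], 0]
    - [[0, 0, 1], 0]
    - [[0, 0, 1], 0]
    - [[0, 0, 1], 0]

```text
clock: 10.3
position: [0.5036, -0.0273, 0.5112]
tool_rot: [[0.882, 0.177, 0.436], [0.157, -0.984, 0.083], [0.444, -0.004, -0.896]]
contact_force: [-0.1, -0.1, 1.0]
opening: 0.0853
gripper_force: 0.0
```

Emit:
apply_moves:
  commands:
    - [[0, 0, 1], 0]
    - [[0, 0, 1], 0]
    - [[0, 0, 1], 0]
    - [[0, 0, 1], 0]
    - [[0, 0, 1], 0]

```text
clock: 10.8
position: [0.5699, -0.015, 0.3789]
tool_rot: [[0.881, 0.177, 0.438], [0.156, -0.984, 0.083], [0.446, -0.005, -0.895]]
contact_force: [-0.2, -1.3, 0.5]
opening: 0.0857
gripper_force: 0.0
```

Emit:
apply_moves:
  commands:
    - [[0, 0, 0.8], 0]
    - [[0, 0, 0.8], 0]
    - [[0, 0, 0.8], 0]
    - [[0, 0, 0.8], 0]

```text
clock: 11.2
position: [0.6227, -0.0044, 0.2704]
tool_rot: [[0.881, 0.178, 0.438], [0.157, -0.984, 0.084], [0.445, -0.005, -0.895]]
contact_force: [0.0, -0.5, 0.5]
opening: 0.0852
gripper_force: 0.0
```

```bash
cat > wl.py <<'E'
exec(open('tgt.py').read())
im=arm.camera("wrist"); m=arm.camera_model("wrist"); n=sys.argv[1]
def onplane(uv,h):
    d=m["T"][:3,:3]@np.array([(uv[0]-m["cx"])/m["fx"],-(uv[1]-m["cy"])/m["fy"],-1]); o=m["T"][:3,3]
    a=toE(o); b=toE(o+d); return a+(b-a)*(h-a[2])/(b[2]-a[2])
for l,h in [("offcut_center",.023),("knob_grip",.051),("jaw_face",.011),("tablet",0)]:
    r=arm.tip_of("wrist",l)[:2]; print(l,[(np.round(d["point"],1),round(d["p"],2),np.round(onplane(d["point"],h),4)) for d in r])
for l,h in [("offcut",.04),("tablet",.022)]:
    for d in arm.silhouettes("wrist",l)[:1]:
        b=d["bbox"]; print(l,round(d["p"],2),b,onplane(b[:2],h),onplane(b[2:],h))
cv2.imwrite(f"pics/{n}.png",im[:,:,::-1])
E
python3 wl.py w1
```

```text
11.2 [ 0.6227 -0.0044  0.2704] [-20.3  13.9  20.8 113.1 -19.3  28.9 -66.2] [ 0.  -0.5  0.5]
[[ 0.881  0.178  0.438]
 [ 0.157 -0.984  0.084]
 [ 0.445 -0.005 -0.895]]
tilt err deg 1.459736302006303 turn err (units) [-0.00041446 -0.00403359 -0.00104575]
TCP s,y,h [ 0.0397 -0.0243  0.2137]
offcut_center []
knob_grip [(array([404.5, 223.7]), 0.56, array([ 0.034 , -0.1133,  0.051 ]))]
jaw_face [(array([374.6, 196.1]), 0.82, array([ 0.0561, -0.0885,  0.011 ])), (array([ 11.7, 352. ]), 0.28, array([-0.1403,  0.3655,  0.011 ]))]
tablet [(array([207. , 199.5]), 0.74, array([0.0517, 0.1014, 0.    ]))]
offcut 0.71 [304.6, 206.5, 340.0, 252.1] [ 0.05018977 -0.01180162  0.04      ] [ 0.00049016 -0.04899436  0.04      ]
tablet 0.87 [138.6, 151.3, 262.0, 249.6] [0.10592964 0.1605428  0.022     ] [-0.00189141  0.03770998  0.022     ]
```

View pics/w1.png

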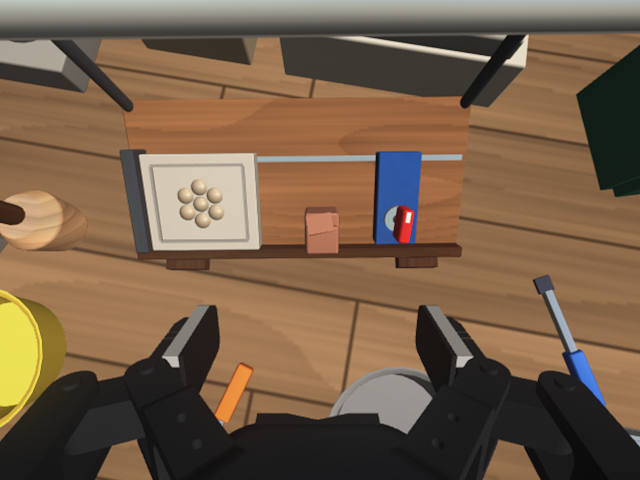

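```bash
python3 - <<'E'
exec(open('tgt.py').read())
for t in [(.023,-.0305,.075),(.023,-.0305,.01)]:
    print(go(*t))
q=s['joint_positions']
for t in [(.023,-.0305,.075),(.023,-.0305,.01)]:
    P=E2W(e,loc(*t))
    for k in range(6): xx,RR,_,_=fkj(q); q=solve(q,xx+(P-xx)/(6-k),R)
    print(q,P-fkj(q)[0])
E
```

```text
11.55 [ 0.6225 -0.0048  0.2719] [-20.4  13.7  20.9 113.2 -19.2  28.9 -66.2] [ 0.6  0.3 -0.5]
[[ 0.88   0.177  0.44 ]
 [ 0.156 -0.984  0.084]
 [ 0.448 -0.005 -0.894]]
tilt err deg 1.6160847650881944 turn err (units) [-0.00034858 -0.00447558 -0.0011144 ]
TCP s,y,h [ 0.0401 -0.0246  0.2152]
[-0.13972585  0.0422471   0.93073273]
[-0.15190654  0.0432387   1.3638937 ]
[ -8.3406308   28.13728999   7.08339244 114.34126218 -31.75970516
  13.12820356 -53.26562693] [-2.60966800e-06 -5.52965308e-06 -6.74719401e-06]
[ -4.54153068  35.37403729   1.59864858 111.96473538 -34.02571114
   9.25       -50.50890203] [ 0.00858691 -0.0054016   0.00323824]
```

Emit:
apply_moves:
  commands:
    - [[-0.14, 0.04, 0.3], 0]
    - [[-0.14, 0.04, 0.6], 0]
    - [[-0.14, 0.04, 0.8], 0]
    - [[-0.14, 0.04, 0.93], 0]
    - [[-0.14, 0.04, 0.93], 0]

```text
clock: 12.05
position: [0.6656, -0.0023, 0.1341]
tool_rot: [[0.883, 0.177, 0.436], [0.156, -0.984, 0.083], [0.444, -0.005, -0.896]]
contact_force: [-0.4, -0.3, 0.2]
opening: 0.0854
gripper_force: 0.0
```

```bash
python3 - <<'E'
exec(open('tgt.py').read())
print(go(.023,-.0305,.014))
E
```

```text
12.05 [ 0.6656 -0.0023  0.1341] [ -8.7  28.5   7.6 114.4 -32.9  13.2 -52.3] [-0.4 -0.3  0.2]
[[ 0.883  0.177  0.436]
 [ 0.156 -0.984  0.083]
 [ 0.444 -0.005 -0.896]]
tilt err deg 1.3379595788489225 turn err (units) [-0.00040521 -0.00369441 -0.00113942]
TCP s,y,h [ 0.0206 -0.03    0.0721]
[0.00692101 0.00393146 0.38756826]
```

Emit:
apply_moves:
  commands:
    - [[0.0, 0.0, 0.15], 0]
    - [[0.0, 0.0, 0.3], 0]
    - [[0, 0.0, 0.39], 0]
    - [[0, 0.0, 0.39], 0]

```text
clock: 12.45
position: [0.6916, 0.0028, 0.0837]
tool_rot: [[0.881, 0.177, 0.438], [0.156, -0.984, 0.083], [0.446, -0.005, -0.895]]
contact_force: [0.1, 0.5, 0.3]
opening: 0.0854
gripper_force: 0.0
```

```bash
python3 - <<'E'
exec(open('tgt.py').read())
print(go(.023,-.0305,.014))
E
```

```text
12.45 [0.6916 0.0028 0.0837] [ -8.   35.1   6.3 112.2 -46.4   9.4 -39.1] [0.1 0.5 0.3]
[[ 0.881  0.177  0.438]
 [ 0.156 -0.984  0.083]
 [ 0.446 -0.005 -0.895]]
tilt err deg 1.4769362642943624 turn err (units) [-0.00035877 -0.00408689 -0.00109393]
TCP s,y,h [ 0.0234 -0.0298  0.0153]
[-0.00273604  0.00483319  0.00833643]
```

Right on target (it used the redundancy). Close.

Emit:
apply_moves:
  commands:
    - [[0, 0, 0], 0]
    - [[0, 0, 0], 0]
    - [[0, 0, 0], 0]
    - [[0, 0, 0], 0]
    - [[0, 0, 0], 0]
  grip: 0
  newtons: 40

```text
clock: 12.95
position: [0.6917, 0.0027, 0.0846]
tool_rot: [[0.881, 0.177, 0.439], [0.157, -0.984, 0.084], [0.447, -0.005, -0.895]]
contact_force: [-7.9, 1.9, 12.7]
opening: 0.0322
gripper_force: 38.4
```

Emit:
apply_moves:
  commands:
    - [[0, 0, 0], 0]
    - [[0, 0, 0], 0]
    - [[0, 0, 0], 0]

```text
clock: 13.25
position: [0.6917, 0.0027, 0.0846]
tool_rot: [[0.881, 0.177, 0.439], [0.156, -0.984, 0.084], [0.447, -0.005, -0.895]]
contact_force: [-6.3, 1.6, 11.9]
opening: 0.0321
gripper_force: 38.4
```

Emit:
apply_moves:
  commands:
    - [[0, 0, 0], 0]
    - [[0, 0, 0], 0]
    - [[0, 0, 0.04], 0]
    - [[0, 0, 0.08], 0]
    - [[0, 0, 0.08], 0]
  grip: 0.8

```text
clock: 13.75
position: [0.6966, 0.0035, 0.0721]
tool_rot: [[0.882, 0.177, 0.437], [0.156, -0.984, 0.083], [0.445, -0.005, -0.896]]
contact_force: [-0.9, 0.2, -0.3]
opening: 0.0684
gripper_force: 0.0
```

```bash
python3 wl.py w2
```

```text
13.75 [0.6966 0.0035 0.0721] [ -9.   36.6   7.7 111.8 -54.4   9.3 -31.6] [-0.9  0.2 -0.3]
[[ 0.882  0.177  0.437]
 [ 0.156 -0.984  0.083]
 [ 0.445 -0.005 -0.896]]
tilt err deg 1.4298891228025217 turn err (units) [-0.00030949 -0.00395985 -0.00110679]
TCP s,y,h [ 0.0231 -0.03    0.0026]
offcut_center [(array([313.3, 302.3]), 0.75, array([ 0.0205, -0.0283,  0.023 ]))]
knob_grip [(array([515.5, 308.8]), 0.81, array([ 0.0311, -0.1109,  0.051 ])), (array([431.6, 236.4]), 0.41, array([ 0.0618, -0.0741,  0.051 ]))]
jaw_face [(array([431.6, 234.4]), 0.83, array([ 0.0517, -0.0878,  0.011 ]))]
tablet [(array([ 68.7, 231.9]), 0.63, array([0.0512, 0.1025, 0.    ]))]
offcut 0.69 [272.8, 245.9, 357.5, 368.0] [ 0.0549934 -0.0118301  0.04     ] [-0.00489483 -0.048893    0.04      ]
tablet 0.74 [1.9, 128.0, 190.7, 343.7] [0.10316072 0.10494979 0.022     ] [-0.00315372  0.03537817  0.022     ]
```

View pics/w2.png

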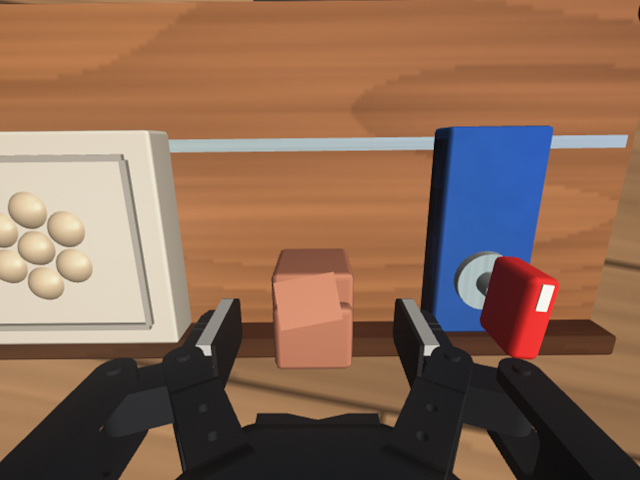

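The offcut at (313,308) sits centred between the pads at (222,325) and (415,325). The gripper is lower now, so I'll close again.

Emit:
apply_moves:
  commands:
    - [[0, 0, 0], 0]
    - [[0, 0, 0], 0]
    - [[0, 0, 0], 0]
    - [[0, 0, 0], 0]
    - [[0, 0, 0], 0]
  grip: 0
  newtons: 50

```text
clock: 14.6
position: [0.6967, 0.0035, 0.0731]
tool_rot: [[0.881, 0.177, 0.438], [0.156, -0.984, 0.083], [0.446, -0.005, -0.895]]
contact_force: [-5.9, 0.1, 7.3]
opening: 0.0342
gripper_force: 48.9
```

```bash
python3 - <<'E'
exec(open('tgt.py').read())
q=s['joint_positions']
for P in [x-R[:,2]*.15,np.array([.56,.12,.30]),np.array([.475,.25,.30]),np.array([.475,.373,.25]),np.array([.475,.373,.035])]:
    print(np.round(P,3),"shift",np.round(R.T@(P-x)/.15,2),end=' ')
    x0=fkj(q)[0]; x=P
    for k in range(8): xx,RR,_,_=fkj(q); q=solve(q,xx+(P-xx)/(8-k),R)
    print(np.round(q,1),np.round(P-fkj(q)[0],4))
E
```

```text
14.6 [0.6967 0.0035 0.0731] [ -9.   36.5   7.6 111.8 -54.3   9.3 -31.6] [-5.9  0.1  7.3]
[[ 0.881  0.177  0.438]
 [ 0.156 -0.984  0.083]
 [ 0.446 -0.005 -0.895]]
tilt err deg 1.4878682662016665 turn err (units) [-0.00033621 -0.00411928 -0.0011145 ]
TCP s,y,h [ 0.0235 -0.03    0.0035]
[ 0.631 -0.009  0.207] shift [ 0. -0. -1.] [-25.7  21.2  29.7 116.6 -40.9  23.4 -45. ] [-0.  0.  0.]
[0.56 0.12 0.3 ] shift [-0.01 -0.93 -0.69] [-70.8   8.6  56.8 118.5  -9.6  30.6 -88.7] [-0.0001  0.      0.    ]
[0.475 0.25  0.3  ] shift [-0.36 -0.95 -0.18] [-105.5    4.4   67.2  121.8   14.9   33.9 -129.8] [-0. -0.  0.]
[0.475 0.373 0.25 ] shift [-0.02 -0.81  0.37] [ -94.6   21.6   52.3  115.5   -3.    29.1 -125.2] [ 0.  0. -0.]
[0.475 0.373 0.035] shift [-0.64  0.01  1.28] [ -76.2   40.5   29.5  123.7  -14.6    9.2 -121.4] [0.0394 0.0354 0.0124]
```

Emit:
apply_moves:
  commands:
    - [[0, 0, -0.2], 0]
    - [[0, 0, -0.4], 0]
    - [[0, 0, -0.7], 0]
    - [[0, 0, -1], 0]
    - [[0, 0, -1], 0]

```text
clock: 15.1
position: [0.631, -0.0098, 0.2116]
tool_rot: [[0.879, 0.176, 0.442], [0.155, -0.984, 0.083], [0.45, -0.005, -0.893]]
contact_force: [1.0, 0.4, -3.3]
opening: 0.0343
gripper_force: 52.4
```

```bash
python3 - <<'E'
exec(open('tgt.py').read())
q0=s['joint_positions']; rng=np.random.default_rng(0)
for z in(.035,.05,.07):
    P=np.array([.475,.373,z]); best=[]
    for t in (0,):
      for k in range(25):
        qi=np.clip(q0+rng.normal(0,30,7),LO+1,HI-1)
        f=lambda q:(lambda a:np.r_[(P-a[0])*3,rv(R@a[1].T)])(fkj(q))
        r=least_squares(f,qi,bounds=(LO+.1,HI-.1))
        if r.cost<1e-6: best.append(r.x)
    print(z,len(best)); [print(np.round(b,0)) for b in best[:5]]
q=q0.copy()
for P in [np.array([.56,.12,.30]),np.array([.475,.25,.30]),np.array([.475,.373,.25]),np.array([.475,.373,.1]),np.array([.475,.373,.05])]:
    print(np.round(P,3),"shift",np.round(R.T@(P-x)/.15,2),end=' '); x=P
    for k in range(8): xx,RR,_,_=fkj(q); q=solve(q,xx+(P-xx)/(8-k),R)
    print(np.round(q,1),np.round(P-fkj(q)[0],4))
E
```

```text
15.1 [ 0.631  -0.0098  0.2116] [-26.4  20.9  30.7 116.6 -41.2  23.6 -44.8] [ 1.   0.4 -3.3]
[[ 0.879  0.176  0.442]
 [ 0.155 -0.984  0.083]
 [ 0.45  -0.005 -0.893]]
tilt err deg 1.7627181964038554 turn err (units) [-0.00024095 -0.00489052 -0.0012712 ]
TCP s,y,h [ 0.0213 -0.0311  0.1574]
0.035 0
0.05 0
0.07 20
[-86.  42.  43. 124. -72.   9. -65.]
[-86.  42.  43. 124. -72.   9. -65.]
[-86.  42.  43. 124. -72.   9. -65.]
[-86.  42.  43. 124. -72.   9. -65.]
[-86.  42.  43. 124. -72.   9. -65.]
[0.56 0.12 0.3 ] shift [-0.02 -0.94 -0.66] [-71.9   8.7  58.  118.8 -10.   30.2 -88.4] [-0.0001  0.      0.    ]
[0.475 0.25  0.3  ] shift [-0.36 -0.95 -0.18] [-109.4    5.2   71.9  122.    13.4   33.2 -128.3] [-0.0001 -0.      0.    ]
[0.475 0.373 0.25 ] shift [-0.02 -0.81  0.37] [ -95.9   22.2   54.   115.7   -4.5   28.7 -123.9] [ 0.  0. -0.]
[0.475 0.373 0.1  ] shift [-0.45  0.    0.89] [ -81.3   34.6   36.4  122.8  -13.3    9.2 -120.8] [0.0055 0.0052 0.0029]
[0.475 0.373 0.05 ] shift [-0.15  0.    0.3 ] [ -77.8   39.3   31.5  123.8  -23.3    9.2 -112.5] [0.0364 0.0239 0.013 ]
```

Emit:
apply_moves:
  commands:
    - [[0, -0.95, -0.65], 0]
    - [[0, -0.95, -0.65], 0]
    - [[0, -0.95, -0.65], 0]
    - [[0, -0.95, -0.65], 0]
    - [[0, -0.95, -0.65], 0]

```text
clock: 15.6
position: [0.5723, 0.1079, 0.2838]
tool_rot: [[0.881, 0.18, 0.437], [0.16, -0.984, 0.083], [0.445, -0.004, -0.896]]
contact_force: [0.5, -0.0, -1.9]
opening: 0.0345
gripper_force: 52.4
```

Emit:
apply_moves:
  commands:
    - [[-0.35, -0.95, -0.18], 0]
    - [[-0.35, -0.95, -0.18], 0]
    - [[-0.35, -0.95, -0.18], 0]
    - [[-0.35, -0.95, -0.18], 0]
    - [[-0.35, -0.95, -0.18], 0]

```text
clock: 16.1
position: [0.4892, 0.2364, 0.2849]
tool_rot: [[0.881, 0.18, 0.437], [0.16, -0.984, 0.084], [0.445, -0.004, -0.895]]
contact_force: [0.4, 1.0, -2.2]
opening: 0.0346
gripper_force: 52.4
```

```bash
python3 - <<'E'
exec(open('tgt.py').read())
print(s['opening'],s['gripper_force'])
for P in [np.array([.485,.385,.2]),np.array([.485,.385,.09])]:print("shift",np.round(R.T@(P-x)/.15,2))
E
```

```text
16.1 [0.4892 0.2364 0.2849] [-102.1   10.1   70.9  122.6    0.7   29.5 -113.8] [ 0.4  1.  -2.2]
[[ 0.881  0.18   0.437]
 [ 0.16  -0.984  0.084]
 [ 0.445 -0.004 -0.895]]
tilt err deg 1.437018447672702 turn err (units) [-0.00038702 -0.00397291 -0.00055817]
TCP s,y,h [-0.0334  0.2368  0.2637]
0.03464077889200954 52.420504689216614
shift [-0.12 -0.98  0.58]
shift [-0.44 -0.97  1.23]
```

Emit:
apply_moves:
  commands:
    - [[-0.12, -0.98, 0.58], 0]
    - [[-0.12, -0.98, 0.58], 0]
    - [[-0.12, -0.98, 0.58], 0]
    - [[-0.12, -0.98, 0.58], 0]
    - [[-0.12, -0.98, 0.58], 0]

```text
clock: 16.6
position: [0.4846, 0.3865, 0.197]
tool_rot: [[0.881, 0.183, 0.436], [0.164, -0.983, 0.082], [0.444, -0.0, -0.896]]
contact_force: [0.8, -0.4, -2.3]
opening: 0.0343
gripper_force: 52.4
```

Emit:
apply_moves:
  commands:
    - [[-0.11, 0, 0.22], 0]
    - [[-0.22, 0, 0.44], 0]
    - [[-0.32, 0, 0.65], 0]
    - [[-0.32, 0, 0.65], 0]

```text
clock: 17.0
position: [0.4839, 0.3818, 0.0868]
tool_rot: [[0.884, 0.178, 0.431], [0.16, -0.984, 0.077], [0.438, 0.001, -0.899]]
contact_force: [-0.0, 0.1, -1.4]
opening: 0.034
gripper_force: 52.4
```

```bash
python3 - <<'E'
exec(open('tgt.py').read())
for P in [np.array([.485,.385,.05])]:print("shift",np.round(R.T@(P-x)/.15,2))
im=arm.camera("scene"); cv2.imwrite("pics/s2.png",cv2.resize(im[200:400,340:600],(780,600))[:,:,::-1])
E
```

```text
17.0 [0.4839 0.3818 0.0868] [ -81.9   38.1   38.6  120.8  -32.8    9.4 -101.8] [-0.   0.1 -1.4]
[[ 0.884  0.178  0.431]
 [ 0.16  -0.984  0.077]
 [ 0.438  0.001 -0.899]]
tilt err deg 1.0071455114536323 turn err (units) [ 0.00043679 -0.00276332 -0.00056846]
TCP s,y,h [-0.0978  0.3808  0.0752]
shift [-0.1  -0.02  0.23]
```

View pics/s2.png

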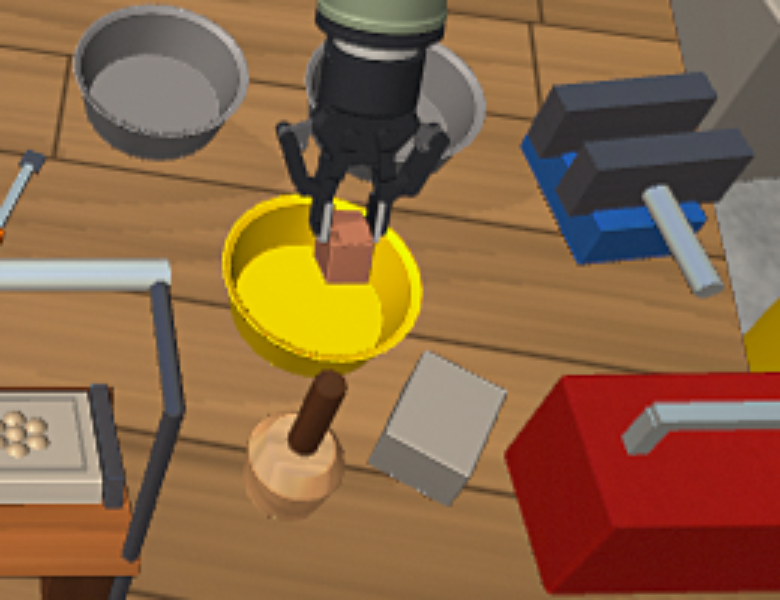

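The crop shows the held offcut at (345,250) over the yellow tub. I'll lower it a bit more and release.

Emit:
apply_moves:
  commands:
    - [[-0.04, 0.02, 0.08], 0]
    - [[-0.07, 0.02, 0.17], 0]
    - [[-0.08, 0.02, 0.2], 0]
    - [[-0.08, 0.02, 0.2], 0]

```text
clock: 17.45
position: [0.4905, 0.3829, 0.0603]
tool_rot: [[0.88, 0.18, 0.44], [0.159, -0.984, 0.085], [0.448, -0.004, -0.894]]
contact_force: [-0.2, -0.0, -2.1]
opening: 0.034
gripper_force: 52.4
```

```bash
python3 tgt.py
```

```text
17.45 [0.4905 0.3829 0.0603] [-82.9  43.2  41.4 121.3 -71.1   9.2 -65.4] [-0.2 -0.  -2.1]
[[ 0.88   0.18   0.44 ]
 [ 0.159 -0.984  0.085]
 [ 0.448 -0.004 -0.894]]
tilt err deg 1.641381299506704 turn err (units) [-0.00046635 -0.00453548 -0.00057722]
TCP s,y,h [-0.1029  0.3806  0.0483]
```

Emit:
apply_moves:
  commands:
    - [[0, 0, 0], 0]
    - [[0, 0, 0], 0]
    - [[0, 0, 0], 0]
    - [[0, 0, 0], 0]
  grip: 0.7

```text
clock: 17.85
position: [0.4896, 0.3826, 0.0596]
tool_rot: [[0.881, 0.18, 0.438], [0.159, -0.984, 0.084], [0.446, -0.004, -0.895]]
contact_force: [-0.0, -0.9, 0.5]
opening: 0.0599
gripper_force: 0.0
```

Emit:
apply_moves:
  commands:
    - [[0.06, 0, -0.12], 0]
    - [[0.16, 0, -0.33], 0]
    - [[0.3, 0, -0.6], 0]
    - [[0.42, 0, -0.85], 0]
    - [[0.42, 0, -0.85], 0]

```text
clock: 18.35
position: [0.4906, 0.3825, 0.2058]
tool_rot: [[0.879, 0.18, 0.442], [0.158, -0.984, 0.086], [0.45, -0.006, -0.893]]
contact_force: [-0.3, 0.6, -0.1]
opening: 0.0601
gripper_force: 0.0
```

```bash
python3 - <<'E'
exec(open('tgt.py').read())
im=arm.camera("top"); mt=arm.camera_model("top"); print([(ray(mt,d["point"],.03),d["p"]) for d in arm.tip_of("top","offcut_center")[:2]])
cv2.imwrite("pics/t2.png",cv2.resize(im[150:350,140:400],(780,600))[:,:,::-1])
P=np.array([.56,.12,.3]); print("shift",np.round(R.T@(P-x)/.15,2))
E
```

```text
18.35 [0.4906 0.3825 0.2058] [-100.5   41.4   72.3  116.5  -52.6   32.6  -80.4] [-0.3  0.6 -0.1]
[[ 0.879  0.18   0.442]
 [ 0.158 -0.984  0.086]
 [ 0.45  -0.006 -0.893]]
tilt err deg 1.7435235712657255 turn err (units) [-0.00063207 -0.0048017  -0.00077578]
TCP s,y,h [-0.0414  0.3802  0.1802]
[(array([0.4312221, 0.0846426, 0.03     ]), 0.67)]
shift [ 0.41  1.8  -0.51]
```

View pics/t2.png

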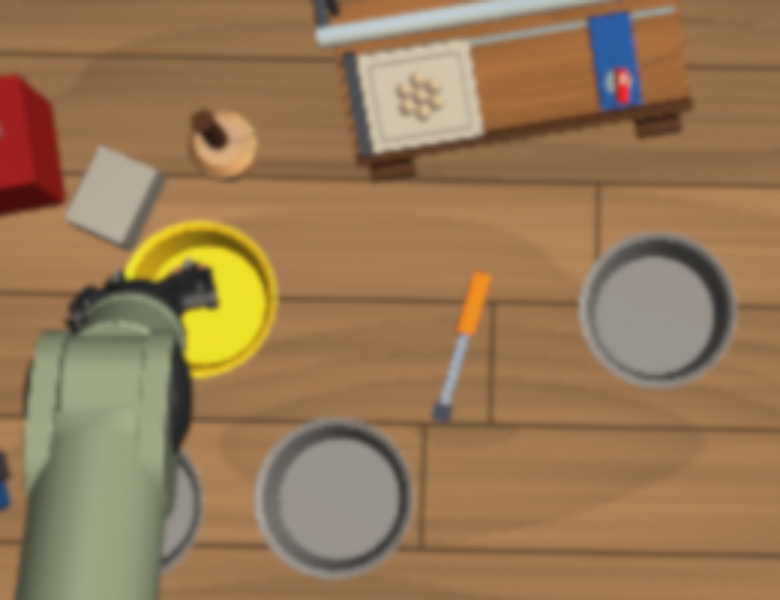

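The arm hides the inside of the tub, so I'll check it after clearing. On to the knob.

Emit:
apply_moves:
  commands:
    - [[0.2, 0.95, -0.4], 0]
    - [[0.2, 0.95, -0.4], 0]
    - [[0.2, 0.95, -0.4], 0]
    - [[0.2, 0.95, -0.4], 0]
    - [[0.2, 0.95, -0.4], 0]

```text
clock: 18.95
position: [0.515, 0.2405, 0.2675]
tool_rot: [[0.882, 0.178, 0.437], [0.157, -0.984, 0.084], [0.445, -0.006, -0.896]]
contact_force: [-0.8, 1.5, -0.1]
opening: 0.06
gripper_force: 0.0
```

Emit:
apply_moves:
  commands:
    - [[0.2, 0.95, -0.2], 0]
    - [[0.2, 0.95, -0.2], 0]
    - [[0.2, 0.95, -0.2], 0]
    - [[0.2, 0.95, -0.2], 0]
    - [[0.2, 0.95, -0.2], 0]

```text
clock: 19.45
position: [0.5538, 0.1041, 0.3069]
tool_rot: [[0.881, 0.18, 0.437], [0.159, -0.984, 0.084], [0.445, -0.004, -0.896]]
contact_force: [-0.6, 0.7, 0.0]
opening: 0.0596
gripper_force: 0.0
```

```bash
python3 - <<'E'
exec(open('tgt.py').read())
im=arm.camera("scene"); mt=arm.camera_model("scene"); print([(ray(mt,d["point"],.03),d["point"],d["p"]) for d in arm.tip_of("scene","offcut_center")[:2]])
cv2.imwrite("pics/s3.png",cv2.resize(im[230:350,380:520],(700,600))[:,:,::-1])
q=s['joint_positions']
for t in [(.033,-.112,.14),(.033,-.112,.036),(.033,.018,.036)]:
    P=E2W(e,loc(*t)); print("shift",np.round(R.T@(P-x)/.15,2))
    for k in range(10): xx,RR,_,_=fkj(q); q=solve(q,xx+(P-xx)/(10-k),R)
    print(np.round(q,1),P-fkj(q)[0])
xx,RR,_,_=fkj(q)
for k in range(9): q=solve(q,xx,fkj(q)[1]@rot(0,1.3/9))
print(np.round(q,1),xx-fkj(q)[0])
E
```

```text
19.45 [0.5538 0.1041 0.3069] [-84.8  14.4  79.4 119.2 -27.6  33.9 -68.9] [-0.6  0.7  0. ]
[[ 0.881  0.18   0.437]
 [ 0.159 -0.984  0.084]
 [ 0.445 -0.004 -0.896]]
tilt err deg 1.4253049768100672 turn err (units) [-0.00041566 -0.0039373  -0.00071682]
TCP s,y,h [0.0117 0.095  0.267 ]
[(array([0.67562881, 0.14339628, 0.03      ]), [347.0, 352.8], 0.67), (array([0.49110913, 0.37693491, 0.03      ]), [446.2, 302.7], 0.55)]
shift [0.13 1.38 0.85]
[-22.4  28.4  39.6 111.1 -56.4  32.5 -24.7] [ 1.16514863e-05 -2.44006244e-05 -4.06951292e-05]
shift [0.11 1.38 1.54]
[-14.4  37.9  28.  108.7 -69.   25.3 -13.9] [-2.99509243e-05 -1.12061781e-05 -5.28740732e-05]
shift [0.11 0.52 1.54]
[-29.3  35.7  29.  113.7 -70.   18.3 -24. ] [8.38834163e-06 5.83796291e-06 1.62283563e-05]
[-33.8  37.7  35.6 113.3 -72.4  22.3 -95.3] [0.00053151 0.00039151 0.00022893]
```

View pics/s3.png

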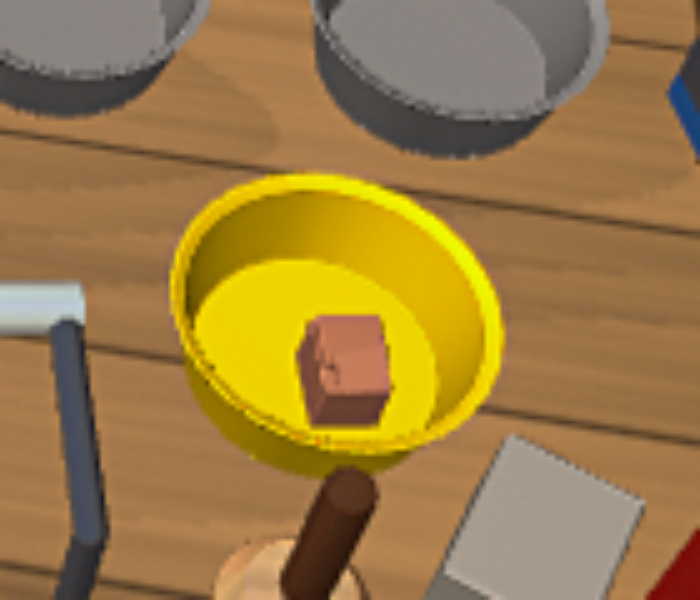

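The offcut rests on the tub floor at crop (346,370). Now moving above the knob.

Emit:
apply_moves:
  commands:
    - [[0.06, 0.95, 0.3], 0]
    - [[0.06, 0.95, 0.3], 0]
    - [[0.06, 0.95, 0.3], 0]
    - [[0.06, 0.95, 0.3], 0]
    - [[0.06, 0.95, 0.3], 0]

```text
clock: 20.05
position: [0.6018, -0.0136, 0.2734]
tool_rot: [[0.882, 0.184, 0.434], [0.164, -0.983, 0.083], [0.442, -0.002, -0.897]]
contact_force: [-0.2, 0.8, 0.8]
opening: 0.0599
gripper_force: 0.0
```

Emit:
apply_moves:
  commands:
    - [[0.06, 0.43, 0.55], 0]
    - [[0.06, 0.43, 0.55], 0]
    - [[0.06, 0.43, 0.55], 0]
    - [[0.06, 0.43, 0.55], 0]

```text
clock: 20.45
position: [0.6569, -0.0722, 0.2]
tool_rot: [[0.885, 0.178, 0.431], [0.159, -0.984, 0.08], [0.439, -0.002, -0.899]]
contact_force: [-1.3, 0.7, 1.1]
opening: 0.0595
gripper_force: 0.0
```

```bash
python3 wl.py w3; python3 - <<'E'
exec(open('tgt.py').read())
for t in [(.033,-.112,.08),(.033,-.112,.036)]: print(np.round(go(*t),3))
E
```

```text
20.45 [ 0.6569 -0.0722  0.2   ] [-25.2  28.   40.9 112.1 -55.9  31.9 -26.3] [-1.3  0.7  1.1]
[[ 0.885  0.178  0.431]
 [ 0.159 -0.984  0.08 ]
 [ 0.439 -0.002 -0.899]]
tilt err deg 1.0134251736837672 turn err (units) [ 4.27844748e-05 -2.81474765e-03 -7.87754712e-04]
TCP s,y,h [ 0.0292 -0.0972  0.1409]
offcut_center [(array([307.2, 200.5]), 0.29, array([ 0.054 , -0.0875,  0.023 ]))]
knob_grip [(array([332. , 234.5]), 0.57, array([ 0.0312, -0.1079,  0.051 ])), (array([105.4, 199.4]), 0.19, array([0.0602, 0.069 , 0.051 ]))]
jaw_face [(array([303.8, 199. ]), 0.76, array([ 0.0533, -0.0841,  0.011 ]))]
tablet [(array([104. , 201.7]), 0.98, array([0.0495, 0.1025, 0.    ]))]
offcut 0.52 [323.6, 207.1, 343.0, 256.7] [ 0.05144967 -0.1013103   0.04      ] [ 0.00851996 -0.11796762  0.04      ]
tablet 0.95 [3.0, 140.8, 171.9, 262.1] [0.10413145 0.16256806 0.022     ] [-0.00247457  0.0367699   0.022     ]
20.8 [ 0.6573 -0.0687  0.2055] [-25.7  27.4  41.2 112.2 -55.7  32.  -26.5] [-0.1 -0.  -0.2]
[[ 0.881  0.182  0.437]
 [ 0.162 -0.983  0.083]
 [ 0.445 -0.002 -0.896]]
tilt err deg 1.4069665889099767 turn err (units) [-0.00034586 -0.00389291 -0.00015988]
TCP s,y,h [ 0.0324 -0.0938  0.1454]
[-0.007  0.122  0.436]
[-0.014  0.123  0.729]
```

View pics/w3.png

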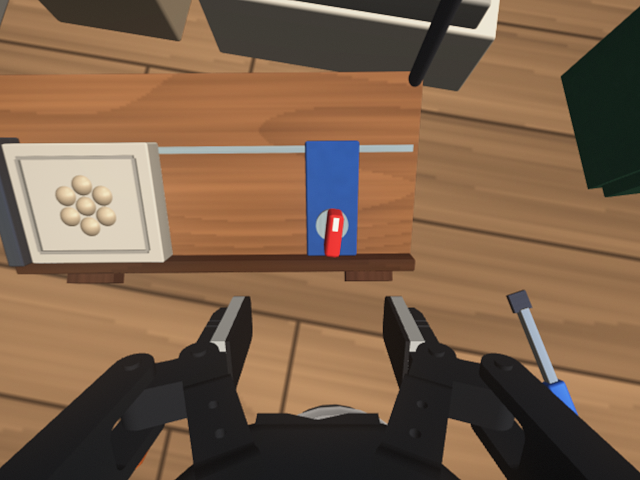

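The wrist view shows the knob at (333,233), lying nearly up the slope, with the pads at (235,325) and (402,325). Descending.

Emit:
apply_moves:
  commands:
    - [[-0.01, 0.06, 0.2], 0]
    - [[-0.01, 0.11, 0.4], 0]
    - [[-0.01, 0.115, 0.55], 0]
    - [[-0.01, 0.115, 0.65], 0]
    - [[-0.01, 0.115, 0.72], 0]

```text
clock: 21.3
position: [0.7063, -0.0776, 0.1068]
tool_rot: [[0.881, 0.182, 0.436], [0.162, -0.983, 0.083], [0.444, -0.002, -0.896]]
contact_force: [-0.2, 0.6, -0.2]
opening: 0.0597
gripper_force: 0.0
```

Emit:
apply_moves:
  commands:
    - [[0, 0, 0], 0]
    - [[0, 0, 0], 0]

```text
clock: 21.5
position: [0.7061, -0.0786, 0.1083]
tool_rot: [[0.881, 0.181, 0.437], [0.161, -0.984, 0.082], [0.445, -0.002, -0.896]]
contact_force: [0.2, -0.0, 0.0]
opening: 0.0598
gripper_force: 0.0
```

```bash
python3 tgt.py
```

```text
21.5 [ 0.7061 -0.0786  0.1083] [-14.3  37.6  27.8 108.7 -68.3  25.1 -14.4] [ 0.2 -0.   0. ]
[[ 0.881  0.181  0.437]
 [ 0.161 -0.984  0.082]
 [ 0.445 -0.002 -0.896]]
tilt err deg 1.3989057907462137 turn err (units) [-0.00014985 -0.00388296 -0.00040519]
TCP s,y,h [ 0.0332 -0.1124  0.0378]
```

Emit:
apply_moves:
  commands:
    - [[0, 0, 0], 0]
    - [[0, 0, 0], 0]
    - [[0, 0, 0], 0]
    - [[0, 0, 0], 0]
    - [[0, 0, 0], 0]
  grip: 0
  newtons: 30

```text
clock: 22.0
position: [0.7061, -0.0787, 0.1076]
tool_rot: [[0.881, 0.18, 0.437], [0.161, -0.984, 0.082], [0.444, -0.002, -0.896]]
contact_force: [-0.2, -0.2, 0.0]
opening: -0.0002
gripper_force: 0.0
```

Emit:
apply_moves:
  commands:
    - [[0, 0, 0], 0]
    - [[0, 0, 0], 0]
    - [[0, 0, 0], 0]

```text
clock: 22.3
position: [0.7061, -0.0788, 0.1075]
tool_rot: [[0.882, 0.18, 0.436], [0.161, -0.984, 0.082], [0.444, -0.002, -0.896]]
contact_force: [0.3, 0.3, -0.1]
opening: 0.0001
gripper_force: 0.0
```

```bash
python3 wl.py w4
```

```text
22.3 [ 0.7061 -0.0788  0.1075] [-14.3  37.7  27.8 108.7 -68.4  25.1 -14.3] [ 0.3  0.3 -0.1]
[[ 0.882  0.18   0.436]
 [ 0.161 -0.984  0.082]
 [ 0.444 -0.002 -0.896]]
tilt err deg 1.3604882683961916 turn err (units) [-0.00015175 -0.00377609 -0.00047067]
TCP s,y,h [ 0.0328 -0.1126  0.0371]
offcut_center []
knob_grip [(array([311. , 294.8]), 0.85, array([ 0.0314, -0.1096,  0.051 ]))]
jaw_face [(array([274.5, 233.7]), 0.65, array([ 0.053 , -0.0869,  0.011 ]))]
tablet []
tablet 0.97 [2.1, 151.7, 88.6, 324.0] [0.10152938 0.05547641 0.022     ] [-0.00180847  0.02899455  0.022     ]
```

View pics/w4.png

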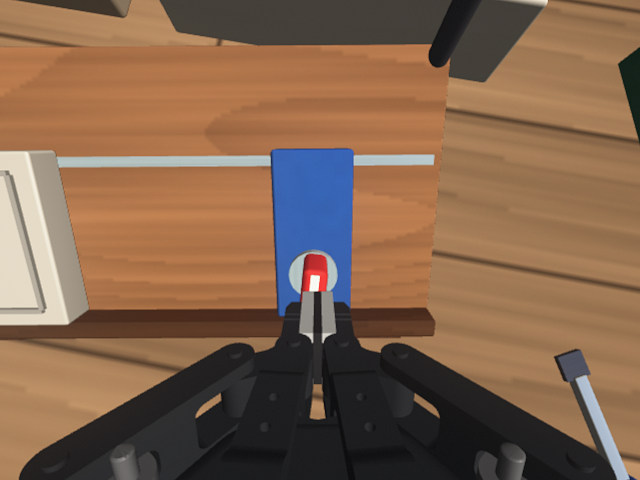

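```bash
python3 - <<'E'
exec(open('tgt.py').read())
m=arm.camera_model("wrist"); im=cv2.imread("pics/w4.png")
print("TCP px",proj(m,x),"8mm left/right",proj(m,x+R[:,1]*.008),"grasp",proj(m,x-R[:,2]*.0187))
for h in(.036,.064):
  print(h,[np.round(proj(m,E2W(e,loc(.032+d,-.111,h)))) for d in(-.017,0,.017)])
hsv=cv2.cvtColor(im,cv2.COLOR_BGR2HSV); mk=cv2.inRange(hsv,(0,150,80),(6,255,255)); ys,xs=np.nonzero(mk[230:330]); print(xs.min(),xs.max(),ys.min()+230,ys.max()+230)
# jaw corners
for sv in(0,.1): print([np.round(proj(m,E2W(e,loc(sv,yy,.022)))) for yy in(-.0875,-.1325)])
print("cam origin syh",toE(m["T"][:3,3]))
print([np.round(proj(m,E2W(e,loc(0,yy,.018)))) for yy in(.185,-.185)],[np.round(proj(m,E2W(e,loc(.17,yy,0)))) for yy in(.185,-.185)])
E
```

```text
22.65 [ 0.7061 -0.0787  0.1074] [-14.3  37.7  27.8 108.7 -68.4  25.1 -14.3] [-0.1 -1.3  0.7]
[[ 0.882  0.18   0.436]
 [ 0.161 -0.984  0.082]
 [ 0.444 -0.002 -0.896]]
tilt err deg 1.3588771484653366 turn err (units) [-0.00015755 -0.00377137 -0.00045872]
TCP s,y,h [ 0.0328 -0.1126  0.0371]
TCP px [316.91117713 281.54071791] 8mm left/right [331.49287495 281.55011204] grasp [316.91919187 297.20472884]
0.036 [array([314., 310.]), array([314., 282.]), array([314., 253.])]
0.064 [array([314., 337.]), array([314., 305.]), array([313., 272.])]
301 326 254 299
[array([276., 321.]), array([349., 321.])]
[array([270., 154.]), array([354., 154.])]
cam origin syh [ 0.10662435 -0.11285871  0.21068998]
[array([-155.,  319.]), array([432., 318.])] [array([-235.,   20.]), array([451.,  18.])]
```

```bash
python3 - <<'E'
exec(open('tgt.py').read())
m=arm.camera_model("wrist"); print(m["fx"],m["cx"],m["cy"]); T=m["T"]; print("cam in tool",np.round(R.T@(T[:3,3]-x),4)); print(np.round(R.T@T[:3,:3],3))
for d in(0,.01,.02,.03,.04):
    print(d,[np.round(proj(m,x+R@np.array([xt,-.03,-d]))) for xt in(-.011,0,.011)],[np.round(proj(m,x+R@np.array([xt,-.0,-d]))) for xt in(-.011,0,.011)])
im=cv2.imread("pics/w4.png")
for r in range(246,345,6): print(r,[im[r,c].tolist() for c in(298,305,311,317,323,330)])
E
```

```text
22.65 [ 0.7061 -0.0787  0.1074] [-14.3  37.7  27.8 108.7 -68.4  25.1 -14.3] [-0.1 -1.3  0.7]
[[ 0.882  0.18   0.436]
 [ 0.161 -0.984  0.082]
 [ 0.444 -0.002 -0.896]]
tilt err deg 1.3588771484653366 turn err (units) [-0.00015755 -0.00377137 -0.00045872]
TCP s,y,h [ 0.0328 -0.1126  0.0371]
341.6242485808604 317.1333365563791 241.93550470911998
cam in tool [ 7.790e-02 -1.000e-04 -1.718e-01]
[[ 0.001  0.952  0.305]
 [ 1.    -0.001 -0.001]
 [-0.001  0.305 -0.952]]
0 [array([263., 300.]), array([262., 282.]), array([261., 263.])] [array([317., 300.]), array([317., 282.]), array([317., 263.])]
0.01 [array([260., 308.]), array([259., 289.]), array([258., 270.])] [array([317., 308.]), array([317., 290.]), array([317., 270.])]
0.02 [array([257., 318.]), array([256., 298.]), array([255., 278.])] [array([317., 318.]), array([317., 298.]), array([317., 278.])]
0.03 [array([254., 329.]), array([252., 308.]), array([251., 287.])] [array([317., 329.]), array([317., 308.]), array([317., 287.])]
0.04 [array([250., 341.]), array([248., 320.]), array([247., 297.])] [array([317., 341.]), array([317., 320
[... 1035 characters left out ...]
150]]
306 [[40, 37, 40], [139, 145, 148], [140, 145, 149], [34, 33, 38], [139, 145, 148], [139, 144, 148]]
312 [[38, 35, 39], [138, 144, 147], [139, 144, 148], [35, 33, 38], [139, 145, 148], [138, 144, 148]]
318 [[44, 42, 43], [139, 145, 148], [140, 145, 149], [34, 32, 37], [141, 147, 150], [138, 144, 147]]
324 [[33, 31, 33], [138, 144, 147], [139, 145, 148], [34, 33, 36], [141, 146, 150], [138, 143, 147]]
330 [[48, 47, 49], [138, 143, 146], [140, 146, 149], [33, 31, 35], [142, 147, 151], [137, 143, 146]]
336 [[35, 34, 35], [28, 27, 28], [205, 212, 216], [48, 47, 51], [206, 214, 217], [30, 27, 29]]
342 [[47, 44, 46], [35, 34, 35], [104, 107, 109], [48, 47, 50], [140, 145, 148], [36, 34, 35]]
```

The pads sit about 28 mm further back than the reported TCP implies: the visible tips are at row 292, not 263. That fits both the narrow offcut grip and closing just above the bar's top. I'll open, go lower while watching the force, and regrip.

Emit:
apply_moves:
  commands:
    - [[0, 0, 0], 0]
    - [[0, 0, 0], 0]
    - [[0, 0, 0.03], 0]
    - [[0, 0, 0.06], 0]
    - [[0, 0, 0.08], 0]
  grip: 0.5

```text
clock: 23.15
position: [0.7114, -0.0776, 0.0961]
tool_rot: [[0.882, 0.18, 0.436], [0.161, -0.984, 0.082], [0.444, -0.002, -0.896]]
contact_force: [-0.0, -0.1, 0.2]
opening: 0.0425
gripper_force: 0.0
```

Emit:
apply_moves:
  commands:
    - [[0, 0, 0.02], 0]
    - [[0, 0, 0.04], 0]
    - [[0, 0, 0.06], 0]
    - [[0, 0, 0.07], 0]
    - [[0, 0, 0.07], 0]

```text
clock: 23.65
position: [0.7159, -0.0769, 0.0871]
tool_rot: [[0.882, 0.18, 0.436], [0.161, -0.984, 0.082], [0.444, -0.002, -0.896]]
contact_force: [-0.1, -0.1, -0.6]
opening: 0.0425
gripper_force: 0.0
```

Emit:
apply_moves:
  commands:
    - [[0, 0, 0], 0]
    - [[0, 0, 0], 0]
    - [[0, 0, 0], 0]
    - [[0, 0, 0], 0]
    - [[0, 0, 0], 0]
  grip: 0
  newtons: 30

```text
clock: 24.15
position: [0.7158, -0.0766, 0.0875]
tool_rot: [[0.881, 0.181, 0.436], [0.161, -0.984, 0.082], [0.444, -0.002, -0.896]]
contact_force: [-5.1, 2.0, 5.0]
opening: 0.0111
gripper_force: 34.1
```

```bash
python3 tgt.py
```

```text
24.15 [ 0.7158 -0.0766  0.0875] [-11.8  39.4  24.  107.7 -69.4  22.8 -13.2] [-5.1  2.   5. ]
[[ 0.881  0.181  0.436]
 [ 0.161 -0.984  0.082]
 [ 0.444 -0.002 -0.896]]
tilt err deg 1.3691739552984366 turn err (units) [-0.00022895 -0.00379636 -0.00043241]
TCP s,y,h [ 0.0334 -0.1123  0.0147]
```

Knob gripped (11 mm). Drawing the jaw along.

Emit:
apply_moves:
  commands:
    - [[0, -0.06, 0], 0]
    - [[0, -0.15, 0], 0]
    - [[0, -0.24, 0], 0]
    - [[0, -0.33, 0], 0]
    - [[0, -0.4, 0], 0]

```text
clock: 24.65
position: [0.7049, -0.0187, 0.0875]
tool_rot: [[0.882, 0.179, 0.437], [0.16, -0.984, 0.08], [0.444, -0.0, -0.896]]
contact_force: [-3.1, -5.6, 1.3]
opening: 0.0111
gripper_force: 33.6
```

```bash
python3 tgt.py; python3 - <<'E'
exec(open('wl.py').read().replace('sys.argv[1]','"w5"')) if 0 else None
E
```

```text
24.65 [ 0.7049 -0.0187  0.0875] [-17.4  37.9  22.9 110.5 -69.7  18.6 -17.5] [-3.1 -5.6  1.3]
[[ 0.882  0.179  0.437]
 [ 0.16  -0.984  0.08 ]
 [ 0.444 -0.    -0.896]]
tilt err deg 1.3652619944969546 turn err (units) [ 0.00020521 -0.00378684 -0.00058822]
TCP s,y,h [ 0.0332 -0.0533  0.0149]
```

Emit:
apply_moves:
  commands:
    - [[0, -0.09, 0], 0]
    - [[0, -0.18, 0], 0]
    - [[0, -0.27, 0], 0]
    - [[0, -0.33, 0], 0]
    - [[0, -0.36, 0], 0]

```text
clock: 25.15
position: [0.6948, 0.0349, 0.0875]
tool_rot: [[0.882, 0.179, 0.436], [0.16, -0.984, 0.08], [0.444, -0.001, -0.896]]
contact_force: [-7.2, -6.1, 4.6]
opening: 0.0111
gripper_force: 34.3
```

Emit:
apply_moves:
  commands:
    - [[0, 0, 0], 0]

```text
clock: 25.25
position: [0.6947, 0.0354, 0.0874]
tool_rot: [[0.882, 0.18, 0.436], [0.161, -0.984, 0.081], [0.443, -0.002, -0.896]]
contact_force: [-9.2, -0.2, 7.3]
opening: 0.0116
gripper_force: 34.6
```

```bash
python3 wl.py w5; python3 - <<'E'
import cv2,numpy as np
im=cv2.imread("pics/w5.png"); 
for r in (190,210): print(r,[(c,im[r,c].tolist()) for c in range(180,300,4)])
E
```

```text
25.25 [0.6947 0.0354 0.0874] [-23.5  37.2  23.2 112.3 -69.7  16.  -22.2] [-9.2 -0.2  7.3]
[[ 0.882  0.18   0.436]
 [ 0.161 -0.984  0.081]
 [ 0.443 -0.002 -0.896]]
tilt err deg 1.3241115752250197 turn err (units) [-0.00010408 -0.00367662 -0.00044522]
TCP s,y,h [0.033  0.0017 0.0149]
offcut_center []
knob_grip [(array([319.5, 317.8]), 0.96, array([0.0308, 0.0006, 0.051 ]))]
jaw_face []
tablet [(array([143.4, 244.3]), 0.78, array([0.05  , 0.1017, 0.    ]))]
tablet 0.55 [0.0, 149.0, 251.4, 346.6] [0.10361662 0.15062512 0.022     ] [-0.00311082  0.03839721  0.022     ]
190 [(180, [186, 205, 216]), (184, [186, 205, 217]), (188, [186, 205, 216]), (192, [185, 204, 216]), (196, [186, 205, 217]), (200, [185, 204, 216]), (204, [166, 183, 193]), (208, [147, 161, 169]), (212, [154, 171, 182]), (216, [186, 205, 216]), (220, [185, 204, 215]), (224, [186, 205, 217]), (228, [185, 204, 216]), (232, [196, 216, 227]), (236, [126, 141, 150]), (240, [123, 138, 147]), (244, [68, 100, 152]), (248, [71, 103, 152]), (252, [69, 101, 150]), (256, [69, 100, 151]), (260, [68, 100, 150]), (264, [70, 101, 150]), (2
[... 176 characters left out ...]
0 [(180, [186, 205, 217]), (184, [186, 206, 217]), (188, [186, 205, 216]), (192, [186, 206, 217]), (196, [187, 206, 217]), (200, [186, 206, 217]), (204, [186, 206, 217]), (208, [148, 161, 170]), (212, [133, 145, 153]), (216, [186, 205, 216]), (220, [186, 205, 217]), (224, [186, 204, 216]), (228, [186, 205, 216]), (232, [189, 208, 220]), (236, [133, 148, 158]), (240, [123, 138, 148]), (244, [97, 123, 155]), (248, [74, 111, 165]), (252, [75, 112, 166]), (256, [75, 110, 164]), (260, [75, 111, 164]), (264, [74, 109, 163]), (268, [75, 109, 163]), (272, [69, 48, 41]), (276, [160, 90, 52]), (280, [159, 89, 51]), (284, [159, 89, 50]), (288, [160, 89, 49]), (292, [160, 89, 49]), (296, [159, 87, 47])]
```

```bash
cat > gap.py <<'E'
exec(open('tgt.py').read())
m=arm.camera_model("wrist"); im=arm.camera("wrist")
def onplane(uv,h):
    d=m["T"][:3,:3]@np.array([(uv[0]-m["cx"])/m["fx"],-(uv[1]-m["cy"])/m["fy"],-1]); o=m["T"][:3,3]
    a=toE(o); b=toE(o+d); return a+(b-a)*(h-a[2])/(b[2]-a[2])
for r in (185,200,215,230):
    l=im[r].astype(int); blue=np.nonzero(l[:,2]-l[:,0]>60)[0]; blue=blue[(blue>200)]; j=blue.min()
    t=[c for c in range(150,j) if l[c].min()>150]; t=max(t)
    print(r,t,j,np.round(onplane((t+.5,r),.022),4),np.round(onplane((j,r),.022),4))
E
python3 gap.py
```

```text
25.6 [0.6947 0.0354 0.0875] [-23.5  37.2  23.2 112.3 -69.7  16.  -22.1] [-9.6 -0.5  7.9]
[[ 0.882  0.18   0.436]
 [ 0.16  -0.984  0.082]
 [ 0.443 -0.003 -0.896]]
tilt err deg 1.3249270752978708 turn err (units) [-0.00021248 -0.00367422 -0.00048552]
TCP s,y,h [0.0331 0.0017 0.0149]
185 233 272 [0.0866 0.042  0.022 ] [0.0866 0.0234 0.022 ]
200 234 273 [0.0793 0.042  0.022 ] [0.0793 0.0232 0.022 ]
215 235 273 [0.0718 0.0421 0.022 ] [0.0718 0.0235 0.022 ]
230 236 274 [0.0641 0.0421 0.022 ] [0.0641 0.0232 0.022 ]
```

Emit:
apply_moves:
  commands:
    - [[0, -0.04, 0], 0]
    - [[0, -0.07, 0], 0]
    - [[0, -0.09, 0], 0]
    - [[0, -0.1, 0], 0]
    - [[0, -0.1, 0], 0]

```text
clock: 26.15
position: [0.6921, 0.0491, 0.0875]
tool_rot: [[0.882, 0.179, 0.436], [0.16, -0.984, 0.08], [0.444, -0.001, -0.896]]
contact_force: [-8.6, -4.5, 6.1]
opening: 0.0113
gripper_force: 34.4
```

```bash
python3 gap.py
```

```text
26.15 [0.6921 0.0491 0.0875] [-25.4  37.1  23.6 112.7 -69.7  15.4 -23.6] [-8.6 -4.5  6.1]
[[ 0.882  0.179  0.436]
 [ 0.16  -0.984  0.08 ]
 [ 0.444 -0.001 -0.896]]
tilt err deg 1.3303316128124034 turn err (units) [ 6.72148311e-05 -3.69475613e-03 -5.54833820e-04]
TCP s,y,h [0.0331 0.0157 0.0149]
185 262 272 [0.0866 0.0419 0.022 ] [0.0866 0.0373 0.022 ]
200 262 273 [0.0793 0.0423 0.022 ] [0.0792 0.0371 0.022 ]
215 263 274 [0.0718 0.0421 0.022 ] [0.0718 0.0369 0.022 ]
230 264 274 [0.0641 0.042  0.022 ] [0.0641 0.0372 0.022 ]
```

Gap is about 5 mm. Creeping with small steps.

Emit:
apply_moves:
  commands:
    - [[0, -0.006, 0], 0]
    - [[0, -0.012, 0], 0]
    - [[0, -0.018, 0], 0]
    - [[0, -0.02, 0], 0]
    - [[0, -0.02, 0], 0]

```text
clock: 26.7
position: [0.6916, 0.0517, 0.0875]
tool_rot: [[0.882, 0.179, 0.436], [0.16, -0.984, 0.08], [0.444, -0.001, -0.896]]
contact_force: [-8.7, -5.2, 5.8]
opening: 0.0112
gripper_force: 34.4
```

Emit:
apply_moves:
  commands:
    - [[0, -0.005, 0], 0]
    - [[0, -0.01, 0], 0]
    - [[0, -0.01, 0], 0]

```text
clock: 27.0
position: [0.6914, 0.0528, 0.0875]
tool_rot: [[0.882, 0.178, 0.436], [0.16, -0.984, 0.08], [0.444, -0.001, -0.896]]
contact_force: [-8.4, -6.4, 5.2]
opening: 0.0112
gripper_force: 34.2
```

```bash
python3 gap.py
```

```text
27.0 [0.6914 0.0528 0.0875] [-25.9  37.1  23.8 112.8 -69.7  15.2 -24. ] [-8.4 -6.4  5.2]
[[ 0.882  0.178  0.436]
 [ 0.16  -0.984  0.08 ]
 [ 0.444 -0.001 -0.896]]
tilt err deg 1.333032889611758 turn err (units) [ 0.00021214 -0.00369679 -0.00063306]
TCP s,y,h [0.033  0.0195 0.0149]
185 269 272 [0.0866 0.0423 0.022 ] [0.0866 0.0411 0.022 ]
200 270 273 [0.0793 0.0421 0.022 ] [0.0793 0.0409 0.022 ]
215 270 274 [0.0718 0.0424 0.022 ] [0.0718 0.0407 0.022 ]
230 271 275 [0.0641 0.0422 0.022 ] [0.0641 0.0405 0.022 ]
```

Emit:
apply_moves:
  commands:
    - [[0, -0.005, 0], 0]
    - [[0, -0.01, 0], 0]
    - [[0, -0.01, 0], 0]

```text
clock: 27.35
position: [0.6914, 0.0531, 0.0875]
tool_rot: [[0.882, 0.177, 0.437], [0.159, -0.984, 0.078], [0.444, 0.001, -0.896]]
contact_force: [-4.7, -10.6, 2.3]
opening: 0.0113
gripper_force: 33.8
```

Emit:
apply_moves:
  commands:
    - [[0, -0.005, 0], 0]
    - [[0, -0.005, 0], 0]

```text
clock: 27.55
position: [0.6913, 0.0535, 0.0876]
tool_rot: [[0.882, 0.176, 0.437], [0.159, -0.984, 0.077], [0.444, 0.001, -0.896]]
contact_force: [-4.3, -11.7, 2.4]
opening: 0.011
gripper_force: 33.7
```

In contact, about 11 N. Turning the knob clockwise, which is positive about the tool's z.

Emit:
apply_moves:
  commands:
    - [[0, 0, 0], 0.02]
    - [[0, 0, 0], 0.04]
    - [[0, 0, 0], 0.06]
    - [[0, 0, 0], 0.08]
    - [[0, 0, 0], 0.1]

```text
clock: 28.05
position: [0.6914, 0.0538, 0.0876]
tool_rot: [[0.815, -0.379, 0.437], [-0.455, -0.887, 0.078], [0.358, -0.262, -0.896]]
contact_force: [-4.1, -9.4, 3.3]
opening: 0.0114
gripper_force: 33.9
```

```bash
python3 - <<'E'
exec(open('tgt.py').read())
print(np.round(s['ft_torque'],2),"along tool z",s['ft_torque']@R[:,2],s['opening'])
E
```

```text
28.05 [0.6914 0.0538 0.0876] [-27.   37.4  25.  112.8 -71.1  15.7 -59.4] [-4.1 -9.4  3.3]
[[ 0.815 -0.379  0.437]
 [-0.455 -0.887  0.078]
 [ 0.358 -0.262 -0.896]]
tilt err deg 1.3738855334565185 turn err (units) [-0.00068434 -0.00382107 -0.1015533 ]
TCP s,y,h [0.0332 0.0204 0.015 ]
[-2.22  1.02 -0.97] along tool z -0.020658080383666424 0.011391876497642592
```

Emit:
apply_moves:
  commands:
    - [[0, 0, 0], 0.02]
    - [[0, 0, 0], 0.04]
    - [[0, 0, 0], 0.06]
    - [[0, 0, 0], 0.08]
    - [[0, 0, 0], 0.095]

```text
clock: 28.55
position: [0.6916, 0.054, 0.0877]
tool_rot: [[0.461, -0.772, 0.437], [-0.875, -0.479, 0.078], [0.149, -0.419, -0.896]]
contact_force: [-2.3, -9.1, 2.7]
opening: 0.0115
gripper_force: 34.2
```

Emit:
apply_moves:
  commands:
    - [[0, 0, 0], 0.01]
    - [[0, 0, 0], 0.01]
    - [[0, 0, 0], 0.01]

```text
clock: 28.85
position: [0.6916, 0.0541, 0.0877]
tool_rot: [[0.416, -0.797, 0.437], [-0.901, -0.427, 0.078], [0.125, -0.426, -0.896]]
contact_force: [-2.0, -9.5, 2.9]
opening: 0.0117
gripper_force: 34.4
```

```bash
python3 - <<'E'
exec(open('tgt.py').read())
print(np.round(s['ft_torque'],2),"along tool z",s['ft_torque']@R[:,2],s['opening'])
E
```

```text
28.85 [0.6916 0.0541 0.0877] [-27.2  37.5  25.4 112.8 -71.6  15.9 -96.5] [-2.  -9.5  2.9]
[[ 0.416 -0.797  0.437]
 [-0.901 -0.427  0.078]
 [ 0.125 -0.426 -0.896]]
tilt err deg 1.3923758339075034 turn err (units) [-0.00205676 -0.00360525 -0.20571015]
TCP s,y,h [0.0335 0.0207 0.015 ]
[-2.16  0.97 -1.01] along tool z 0.031746338620107964 0.01167105473988392
```

Emit:
apply_moves:
  commands:
    - [[0, 0, 0], 0.007]
    - [[0, 0, 0], 0.012]
    - [[0, 0, 0], 0.012]

```text
clock: 29.15
position: [0.6916, 0.0543, 0.0878]
tool_rot: [[0.355, -0.826, 0.437], [-0.93, -0.359, 0.078], [0.092, -0.435, -0.896]]
contact_force: [-2.4, -9.5, 3.6]
opening: 0.0112
gripper_force: 48.8
```

```bash
python3 - <<'E'
exec(open('tgt.py').read())
print(np.round(s['ft_torque'],2),"along tool z",s['ft_torque']@R[:,2],s['opening'])
E
```

```text
29.15 [0.6916 0.0543 0.0878] [ -27.2   37.5   25.4  112.8  -71.5   15.9 -100.9] [-2.4 -9.5  3.6]
[[ 0.355 -0.826  0.437]
 [-0.93  -0.359  0.078]
 [ 0.092 -0.435 -0.896]]
tilt err deg 1.3963472552700846 turn err (units) [-0.00224368 -0.0035485  -0.21764385]
TCP s,y,h [0.0336 0.0208 0.015 ]
[-2.44  0.8   0.13] along tool z -1.1177808926176667 0.011246927960792756
```

The stop is reached (1.1 N m). Easing off, opening and backing out.

Emit:
apply_moves:
  commands:
    - [[0, 0, 0], -0.008]
    - [[0, 0, 0], -0.008]
    - [[0, 0, 0], -0.008]

```text
clock: 29.45
position: [0.6916, 0.0542, 0.0877]
tool_rot: [[0.397, -0.807, 0.437], [-0.911, -0.405, 0.078], [0.114, -0.429, -0.896]]
contact_force: [-2.0, -7.6, 2.4]
opening: 0.0111
gripper_force: 35.5
```

Emit:
apply_moves:
  commands:
    - [[0, 0, 0], 0]
    - [[0, 0, 0], 0]
    - [[0, 0, 0], 0]
    - [[0, 0, 0], 0]
  grip: 0.5

```text
clock: 29.85
position: [0.6915, 0.0569, 0.0877]
tool_rot: [[0.399, -0.806, 0.436], [-0.91, -0.406, 0.082], [0.111, -0.43, -0.896]]
contact_force: [0.9, -0.1, -0.3]
opening: 0.0424
gripper_force: 0.0
```

Emit:
apply_moves:
  commands:
    - [[0, 0, -0.1], 0]
    - [[0, 0, -0.3], 0]
    - [[0, 0, -0.6], 0]
    - [[0, 0, -0.9], 0]
    - [[0, 0, -0.9], 0]

```text
clock: 30.35
position: [0.6326, 0.0454, 0.213]
tool_rot: [[0.398, -0.805, 0.441], [-0.911, -0.405, 0.083], [0.111, -0.434, -0.894]]
contact_force: [0.6, -0.1, 0.0]
opening: 0.0425
gripper_force: 0.0
```

Emit:
apply_moves:
  commands:
    - [[0, 0, 0], 0]
    - [[0, 0, 0], 0]
    - [[0, 0, 0], 0]

```text
clock: 30.65
position: [0.6324, 0.0454, 0.2076]
tool_rot: [[0.399, -0.807, 0.435], [-0.91, -0.406, 0.081], [0.111, -0.429, -0.897]]
contact_force: [-0.2, -0.5, -0.6]
opening: 0.0426
gripper_force: 0.0
```

```bash
python3 wl.py w6; python3 - <<'E'
exec(open('tgt.py').read())
m=arm.camera_model("wrist"); im=cv2.imread("pics/w6.png")
hsv=cv2.cvtColor(im,cv2.COLOR_BGR2HSV)
for nm,lo,hi in (("red",(0,160,90),(5,255,255)),("blue",(105,150,60),(125,255,255))):
    mk=cv2.inRange(hsv,lo,hi); n,l,st,ce=cv2.connectedComponentsWithStats(mk)
    for i in range(1,n):
        if st[i,4]>150:
            c=cv2.minAreaRect(np.argwhere(l==i)[:,::-1].astype(np.float32)); print(nm,st[i],c)
E
```

```text
30.65 [0.6324 0.0454 0.2076] [ -44.2   25.5   46.8  116.8  -52.1   26.9 -115.8] [-0.2 -0.5 -0.6]
[[ 0.399 -0.807  0.435]
 [-0.91  -0.406  0.081]
 [ 0.111 -0.429 -0.897]]
tilt err deg 1.285948889627531 turn err (units) [-0.00243682 -0.00297231 -0.20945831]
TCP s,y,h [0.03   0.0229 0.1488]
offcut_center [(array([284.4, 413.8]), 0.74, array([0.0129, 0.2387, 0.023 ]))]
knob_grip [(array([318.7, 233.1]), 0.96, array([0.0304, 0.0229, 0.051 ]))]
jaw_face [(array([293.3, 238.4]), 0.86, array([0.0501, 0.0456, 0.011 ]))]
tablet [(array([283.8, 287.4]), 0.63, array([0.0475, 0.103 , 0.    ]))]
tablet 0.95 [220.2, 225.2, 347.9, 358.6] [0.11725821 0.04712739 0.022     ] [-0.03423668  0.15291748  0.022     ]
31.0 [0.6325 0.0454 0.2084] [ -44.3   25.4   46.9  116.8  -52.1   26.9 -115.8] [0.8 0.5 0.1]
[[ 0.399 -0.807  0.436]
 [-0.91  -0.406  0.082]
 [ 0.111 -0.43  -0.896]]
tilt err deg 1.3438909085977975 turn err (units) [-0.00255352 -0.00310061 -0.20946904]
TCP s,y,h [0.0304 0.0229 0.1495]
red [310 206  15  47 539] ((317.0, 229.0), (46.0, 14.0), 90.0)
blue [ 239  176  117   74 4558] ((296.35296630859375, 212.0882568359375), (111.80892181396484, 50.447410583496094), 14.03624439239502)
```

The knob lies square to the turned tool (about 1.30 rad). The jaw is against the tablet, the offcut is in the tub and the gripper is clear.

```bash
python3 -c "
from bench import arm
print(arm.close_job())"
```

```text
the job is handed in; nothing more can be done
None
```

I put the offcut in the yellow tub, slid the jaw up against the tablet and turned the knob clockwise to its stop (about 1.3 rad). The gripper is clear and the job was handed in at about 31 s; the hand-in gave no verdict.

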